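# Open the pin-release blade safe and set out the blade cassette

## Robot

A 6-joint arm with a two-finger parallel gripper is mounted at the origin on a cart in front of the work surface, level with it; the furniture and walls round the work are solid. World frame = base frame: x ahead of the robot, y to its left, z up, the work surface at z = 0. Lengths are in m, angles in rad, forces in N, time in s.
With the tool pointing down it reaches from about 0.375 to 0.925 m from the base axis. Payload 5.7 kg.
Tool frame: the origin (TCP) lies between the finger pads; the fingertips stand 11 mm ahead of it and the grasp point (between the pads) lies 8 mm behind it; z points along the fingers, y is the line along which they close (so a half turn about z gives the same grasp; the last joint's range is limited). The gripper opens to 88 mm and grips with 3 to 60 N. Pads are 20 mm wide; open, the fingers measure 115 mm over their backs; the gripper's body (75 mm by 178 mm) begins 61 mm behind the grasp point.
Start: joints at [-1.261, 0.359, 1.51, -0, 1.272, -0.115], TCP at [0.247, -0.547, 0.234] pointing down, gripper open.
Joint ranges: [-2.97, 2.97], [-1.01, 2.36], [0.21, 2.38], [-0.96, 4.11], [0.2, 2.71], [-2.98, 2.98]. Speed limits (rad/s): [2.39, 2.39, 3.14, 3.14, 3.14, 3.14].

## Interface

Orientations are given as a unit quaternion [w, x, y, z].
In Python, from station import observe, grab_frame, camera_info, job_done gives the robot as it stands.
- The arm moves only by the shell command python3 -m creep 'ROWS'. ROWS is JSON, a list of rows, each a list of 5 numbers: the shift along the tool's x, y, z in mm, then the turn about the tool's z in rad, then the finger opening in mm, from 0 to 87.8. In form: [[dx, dy, dz, yaw, fingers], ...]. A call has 1 to 5 rows; each row is the pose to reach, as a shift and turn from the pose commanded when the call began, along the tool's axes at that moment; what a row does not reach only later rows make up. A row lasts 1/10 s, in which the tool goes at most 50 mm and 8.59 degrees, less where a joint would pass 70% of its speed; a pose out of reach is approached as far as the arm can. A call with a gripper value outside its range is refused whole. The fingers move at their own pace and stop on an object; the grip force is fixed at half the most. Time passes only in rows, so rows that repeat a pose let the fingers close. It gives the time, the measured TCP pose, the force, the opening and the grip force at its end, in the units of the state.
- observe(): the state, without advancing time (a new reading comes with each control period).
- grab_frame(name): name is "side" or "top"; returns (picture, depth): 420x560x3 uint8, red, green, blue; 420x560 float32, m along the optical axis (not along the pixel's ray), 0 where there is no reading.
- camera_info(name): a dict with "K" (3x3 intrinsics, pixels), "k1" (the pictures are not rectified: a ray, as slopes to the right and down, at radius r is drawn at 1 + k1 r^2 times it, then the intrinsics apply), "view" (4x4, takes a point from world to camera coordinates). Camera axes: x right, y down, z forward; pixel columns grow to the right and rows downward; lengths in m; the calibration is good to about 2 mm. A picture is of the moment at which its call begins. camera_info takes no time and is no camera call.
- job_done(): hands the job in; it is judged then, once.
The state is a dict: "t": time; "joint_pos": joint angles; "qd": joint speeds; "joint_efforts": joint torques, N m; "ee_pos": TCP position; "ee_rot": TCP orientation; "force": force on the tool from outside, world axes, zero at the start; "moment": the same for the moment, N m; "width": opening from 0.0 (shut) to 1.0 (fully open); "grasp_force": force on a finger pad.
Only numpy, scipy, OpenCV 4.12 (cv2) and the standard library are available. Lean on these libraries where they do the work, as an engineer would, in place of code of your own. Each camera call takes 0.05 s, during which the arm holds its last target. There are 200 camera calls.

## Task

The spare skiving blades are locked in the blade safe: take the wooden-handled release pin from the stamp rack, push it through the small hole in the safe's sloping front until the hidden latch lets go and the lid springs up, and swing the lid right over so that it stays open. Then stand the pin back in a hole of the rack, down to its collar, and set the blade cassette from the safe flat and right way up in the steel parts tray. Leave the stamps in the rack, and leave the bottles, spools, wax and clamp where they stand.

Things in the scene. Friction and masses are not known exactly. Their poses are not given: they have to be found in the camera images.
- safe: Blade safe: grey sheet-steel box, about 168 x 130 x 66 mm, fixed to the bench. Axes: x from its low front to the hinge at its back, y across, z up; origin on the bench, 94 mm behind its front, 74 mm before its back. Sloping front, then (behind it) a flat lid. The lid covers a well, 79 (x) by 124 mm (y) inside, middle at x = 31 mm, floor 22 mm and rim 63 mm above the bench.
- hole (a point): Centre of the 11 mm access hole at the surface of the safe's sloping front; axes as the safe's. The front slopes 30 degrees from level, rising toward +x: the hole's axis runs inward along (0.5, 0, -0.866). A dished steel ring (27 mm across, 5 mm high) leads in; a guide bush, 15 mm deep from the surface, takes the pin only within about 15 degrees of the axis.
- latch_pad (a point): Centre of the hidden latch's pad, square to the hole's axis, 18 mm in from the hole. The pin must push it along the axis: the spring resists with 4 N at first, 7 N at the end; after 4 to 6 mm the hook lets go of the lid; the stop is at 9 mm. It is reached only through the hole. It springs back when the pin is drawn out.
- lid_edge (a point): Middle of the lid's front edge (lid: flat grey steel plate 108 x 130 x 3 mm, 0.12 kg, outer face 66 mm above the bench when shut; a wire striker loop, 28 mm wide across the lid's middle, hangs 17 mm below it, 16 mm behind this edge). Axes as the safe's, turning with the lid.
- lid_hinge (a point): Middle of the lid's hinge axis at the back of the safe, 65 mm above the bench, fixed; the axis lies along this point's y, axes as the safe's; the lid's front edge is 109 mm from it. Under the lid a spring wire lies along each end wall of the well near the rim, 4 mm inside it, from the hinge 40 mm forward.
- lid (a joint): Lid angle in rad: 0 shut and latched; once the latch lets go it springs up and rests at about 0.27 (front edge about 29 mm higher); past about 1.6 it falls over by itself to its stop at 1.95 and stays.
- pin_grip (a point): Release pin, middle of its dark turned wooden handle (15 mm thick, from 21 mm below this point to 28 mm above); no other tool in the rack has a wooden handle. z runs up the pin, tip to handle. Below it a 16 mm brass collar, 4 mm high, rests on the rack (underside 25 mm below this point); then a 6 mm round-tipped steel shank, 40 mm long, hangs in the hole. 0.05 kg.
- pin_tip (a point): End of the release pin's steel shank, 65 mm below pin_grip along the pin.
- rack_top (a point): Centre of the top of the stamp rack: pale wooden block 50 (x) by 150 (y) by 46 mm tall, fixed, with four 11 mm holes 42 mm deep in a row along y, at y = -54, -18, 18 and 54 mm. The pin stands in one, three steel stamps in the others. z up.
- cassette_mid (a point): Centre of the blade cassette: grey plastic bar 58 (x) by 24 (y) by 15 mm (z) with a steel blade window on its upper side, 0.06 kg. It lies on the floor of the safe's well under the lid, its length roughly along the safe's x.
- tray_floor (a point): Centre of the inner floor (7 mm above the bench) of the steel parts tray: 130 (x) by 90 (y) mm outside, 124 x 84 mm inside, rim 20 mm above the bench, fixed. z up.
- stamp_a_top (a point): Top centre of an all-steel leather stamp, 9 mm thick, square head 12 mm, standing in the rack and reaching about 50 mm above it. To be left.
- stamp_b_top (a point): Top centre of an all-steel leather stamp, 9 mm thick, round head 14 mm, standing in the rack and reaching about 50 mm above it. To be left.
- stamp_c_top (a point): Top centre of an all-steel leather stamp, 9 mm thick, narrow blade head 15 x 5 mm, standing in the rack and reaching about 50 mm above it. To be left.
- dye_dark: Bystander: dark dye bottle with black cap, 43 mm wide, 83 mm tall; origin under its centre.
- dye_white: Bystander: white dye bottle with black cap, 43 mm wide, 83 mm tall; origin under its centre.
- spool_pale: Bystander: pale thread spool, 40 mm wide, 60 mm tall; origin under its centre.
- spool_brown: Bystander: brown thread spool, 40 mm wide, 72 mm tall; origin under its centre.
- wax: Bystander: round cake of beeswax, 48 mm wide, 18 mm tall; origin under its centre.
- clamp: Bystander: black spring clamp lying flat, 39 x 103 x 16 mm, its length along its y; origin under its centre.
- lever_press: Fixed bench press, tall equipment at the right to keep clear of: 176 (x) by 150 (y) mm foot and 490 mm tall with its upright lever; origin on the bench under its middle. Over the back of the bench hand tools hang from a shelf, in a plane 570 mm ahead of the robot's base axis, the lowest 380 mm above the bench.

How it is judged:
On the way, in this order (a step that is already met when the one before it is completed fails the run):
1. the release pin, pushed in through the hole, has tripped the latch and the lid has sprung up (distance between pin_tip and latch_pad below 0.008 m and value of joint lid above 0.08 rad), for 0.05 s.
2. the lid has been swung right over (value of joint lid above 1.75 rad), for 0.2 s.
At the end, for the whole second after the job is handed in: The lid stays open past 1.75 rad; the pin stands upright (within 7 degrees) in a hole of the rack with its collar within 5 mm of the top; the cassette lies in the tray on its floor, right way up and flat within 6 degrees (value of joint lid above 1.75 rad and x of pin_tip in the frame of rack_top between -0.012 and 0.012 m and y of pin_tip in the frame of rack_top between -0.066 and 0.066 m and z of pin_tip in the frame of rack_top between -0.046 and -0.035 m and angle between pin_grip's own z axis and vertical below 0.12 rad and x of cassette_mid in the frame of tray_floor between -0.056 and 0.056 m and y of cassette_mid in the frame of tray_floor between -0.038 and 0.038 m and z of cassette_mid in the frame of tray_floor between 0.004 and 0.0115 m and angle between cassette_mid's own z axis and vertical below 0.1 rad); the robot touches nothing.
It fails at once if a stamp is pulled out or knocked about (more than 25 mm) (distance of any of stamp_a_top, stamp_b_top, stamp_c_top from where it was at the start of the episode above 0.025 m).
It fails at once if a dye bottle is tipped (more than 20 degrees) (angle between any of dye_dark, dye_white's own z axis and vertical above 0.35 rad).
It fails at once if a bottle, spool, the wax or the clamp is moved more than 30 mm (distance of any of dye_dark, dye_white, spool_pale, spool_brown, wax, clamp from where it was at the start of the episode above 0.03 m).
It also fails if it takes over 69 s, if anything falls off the work surface, if the arm or the gripper's body presses on something with over 40 N, if the wrist force passes 120 N, or if a joint passes its speed limit or range.

## Working session

There is one attempt and no reset: what is moved stays moved. The work goes in short steps, Python scripts to look and compute and a shell command to move; the robot and the scene stay as the last step left them, time stands still between calls to the robot, and variables do not carry over. Pictures are saved under pics/ and viewed, at most 10 in all, crops included, and the job is handed in when it is done.

```bash
ls; mkdir -p pics; cat > h.py <<'E'
import numpy as np, cv2
from station import observe, grab_frame, camera_info, job_done
def ray(cam,u,v):
    c=camera_info(cam);K=np.array(c["K"]);V=np.array(c["view"])
    d=np.array([(u-K[0,2])/K[0,0],(v-K[1,2])/K[1,1]]);s=d.copy()
    for _ in range(20): s=d/(1+c["k1"]*(s@s))
    R=V[:3,:3];return -R.T@V[:3,3], R.T@np.array([s[0],s[1],1])
def plane(cam,u,v,z):
    o,d=ray(cam,u,v);return o+d*(z-o[2])/d[2]
def dep(cam,D,u,v):
    o,d=ray(cam,u,v);return o+d*float(D[int(v),int(u)])
def proj(cam,p):
    c=camera_info(cam);K=np.array(c["K"]);V=np.array(c["view"])
    q=V[:3,:3]@np.array(p)+V[:3,3];s=q[:2]/q[2];s=s*(1+c["k1"]*(s@s))
    return K[0,0]*s[0]+K[0,2],K[1,1]*s[1]+K[1,2]
def snap(name,fn):
    I,D=grab_frame(name);cv2.imwrite("pics/"+fn+".png",I[:,:,::-1]);np.save("pics/"+fn+".npy",D);return I,D
E
python3 - <<'E'
from h import *
for n in("top","side"):
    snap(n,n+"0");c=camera_info(n);V=np.array(c["view"]);print(n,c["K"],c["k1"],-V[:3,:3].T@V[:3,3],V[2,:3])
print(observe())
E
```

```text
pics
top [[402.15197408   0.         280.63624048]
 [  0.         402.15197408 208.87058216]
 [  0.           0.           1.        ]] -0.07559403671086526 [ 0.26130547 -0.00530901  1.42649905] [ 0.15559638 -0.01681064 -0.98767766]
side [[386.40797766   0.         282.16166043]
 [  0.         386.40797766 204.56295699]
 [  0.           0.           1.        ]] -0.08538300197904977 [0.21482553 0.74818376 0.76776165] [ 0.24193306 -0.73330373 -0.63540068]
{'t': 0.1, 'joint_pos': array([-1.26107818e+00,  3.59379840e-01,  1.51129684e+00, -5.42424753e-07,
        1.27250863e+00, -1.15109951e-01]), 'qd': array([ 0.00025345, -0.00081924, -0.0035227 , -0.00057179,  0.00123497,
       -0.00023779]), 'joint_efforts': array([-3.89444149e-04, -5.16356170e+01, -2.71407205e+01,  6.75147073e-02,
        2.75535509e-02, -2.04390267e-05]), 'ee_pos': array([ 0.24710425, -0.54610384,  0.23293569]), 'ee_rot': array([-7.92538731e-04,  9.77524506e-01,  2.10820315e-01, -7.76219795e-05]), 'force': array([-0.51654784,  0.39210129, -0.11157353]), 'moment': array([-0.00947799, -0.01328814,  0.03583314]), 'grasp_force': 0.0, 'width': 1.0013607857897155}
```

View pics/top0.png

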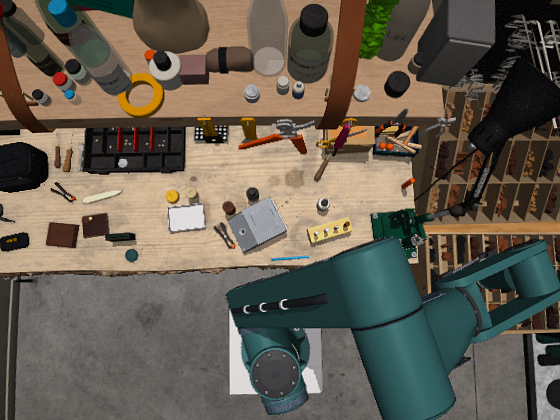

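View pics/side0.png

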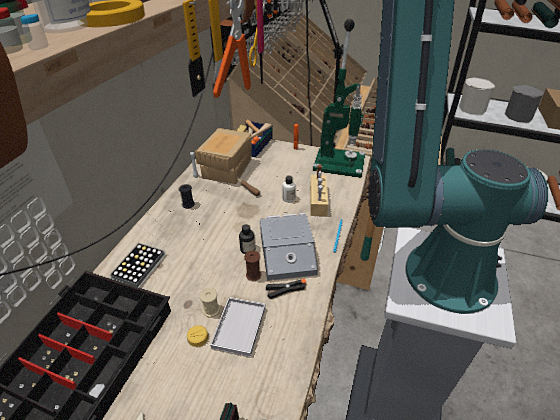

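The top view shows the tray at (186,218), the safe at (258,226), the rack at (330,232) and the press at the right. The side view shows the safe at (288,247), its hole at (291,257), the rack at (320,193) and the tray at (240,325).

```bash
python3 - <<'E'
from h import *
a=cv2.imread("pics/top0.png")[175:275,155:365];b=cv2.imread("pics/side0.png")[155:290,230:350]
a=cv2.resize(a,None,fx=3.8,fy=3.8,interpolation=cv2.INTER_CUBIC);cv2.imwrite("pics/c1.png",a)
b=cv2.resize(b,None,fx=4.4,fy=4.4,interpolation=cv2.INTER_CUBIC);cv2.imwrite("pics/c2.png",b)
E
```

```text
(no output)
```

View pics/c1.png

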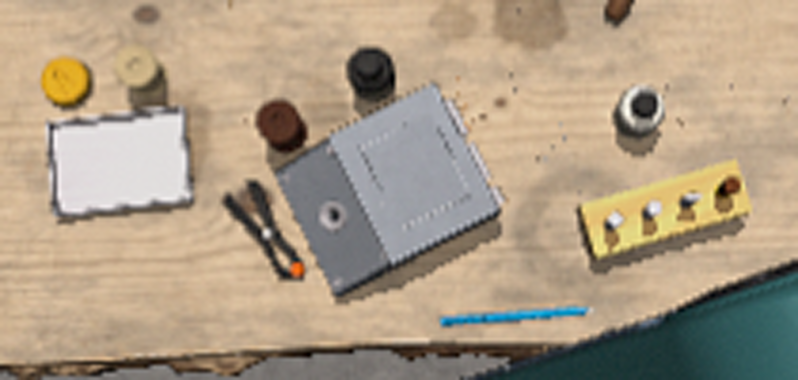

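View pics/c2.png

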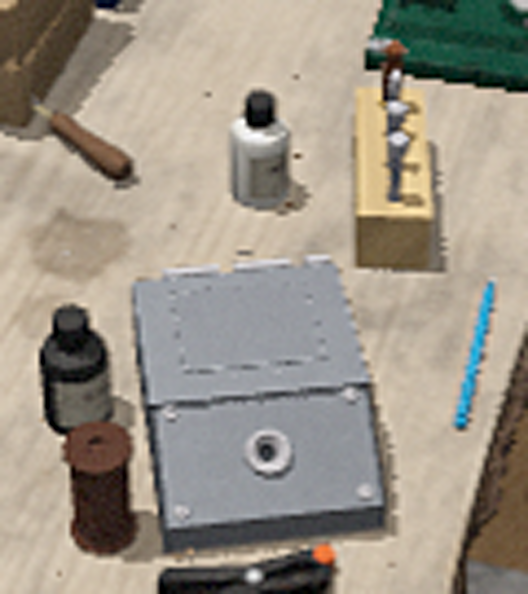

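The crops show the safe's low front facing left, with the ring at about (333,214) in the top crop and (268,452) in the side crop. The pin is the brown handle in the rightmost rack hole, at (730,185) in the top crop and (395,60) in the side crop. The safe's x axis and the rack's row run nearly parallel.

```bash
cat > m.py <<'E'
from h import *
def cloud(cam,D):
    v,u=np.nonzero(D>0);c=camera_info(cam);K=np.array(c["K"]);V=np.array(c["view"])
    dist=np.array([c["k1"],0,0,0,0]);n=cv2.undistortPoints(np.c_[u,v].astype(float)[:,None],K,dist)[:,0]
    d=D[v,u];P=np.c_[n*d[:,None],d];return u,v,(P-V[:3,3])@V[:3,:3]
E
python3 - <<'E'
from m import *
I=cv2.imread("pics/top0.png");D=np.load("pics/top0.npy");u,v,P=cloud("top",D)
H=cv2.cvtColor(I,cv2.COLOR_BGR2HSV)[v,u]
def rect(n,m):
    q=P[m].astype(np.float32);r=cv2.minAreaRect(q[:,:2]*1000);print(n,m.sum(),"z",np.median(q[:,2]).round(4),"mean",q.mean(0).round(4),"rect",np.round(r[0],1),np.round(r[1],1),round(r[2],1))
    b=cv2.boxPoints(r);print(b.round(0).tolist())
box=lambda a,b,c,d:(u>a)&(u<b)&(v>c)&(v<d)
rect("rack",box(303,356,214,248)&(H[:,0]>15)&(H[:,0]<35)&(H[:,1]>100)&(abs(P[:,2]-.046)<.006))
rect("lid",box(225,292,193,250)&(abs(P[:,2]-.066)<.004)&(H[:,1]<70))
rect("tray",box(164,210,198,236)&(H[:,1]<70)&(P[:,2]>.003))
f=lambda cx,cy:(cx/3.8+155-.37,cy/3.8+175-.37)
g=lambda cx,cy:(cx/4.4+230-.39,cy/4.4+155-.39)
def tri(n,a,b):
    o1,d1=ray("top",*f(*a));o2,d2=ray("side",*g(*b))
    s=np.linalg.lstsq(np.c_[d1,-d2],o2-o1,rcond=None)[0];p,q=o1+s[0]*d1,o2+s[1]*d2
    print(n,((p+q)/2).round(4),"gap",(p-q).round(4))
tri("ring",(333,214),(268,452));tri("pintop",(733,184),(398,46))
tri("lidFL",(332,147),(150,405));tri("lidFR",(392,265),(370,384));tri("lidBL",(432,84),(135,282));tri("lidBR",(500,212),(338,265))
for n,a in dict(a=(580,205),b=(737,160),c=(750,210),d=(601,258)).items(): print("rack",n,plane("top",*f(*a),.046).round(4))
Ds=np.load("pics/side0.npy");print(dep("top",D,*f(345,235)),dep("side",Ds,*g(240,440)))
E
```

```text
rack 492 z 0.0461 mean [ 0.4034 -0.1959  0.0461] rect [ 404.5 -197.8] [ 48.3 150.5] 15.4
[[361.0, -132.0], [401.0, -277.0], [448.0, -264.0], [408.0, -119.0]]
lid 1054 z 0.0663 mean [0.44   0.0306 0.0662] rect [456.1  37.6] [166.9 118.3] 27.5
[[355.0, 51.0], [409.0, -53.0], [557.0, 24.0], [503.0, 129.0]]
tray 848 z 0.0073 mean [0.4606 0.3092 0.0087] rect [449.6 307.2] [115.2 156.3] 4.5
[[386.0, 381.0], [398.0, 225.0], [513.0, 234.0], [501.0, 390.0]]
ring [0.4044 0.105  0.043 ] gap [-0.0004 -0.0001 -0.    ]
pintop [ 0.4195 -0.2512  0.0946] gap [0.0001 0.     0.    ]
lidFL [0.4696 0.1058 0.0598] gap [-0.0123 -0.0028 -0.002 ]
lidFR [0.3574 0.0513 0.0616] gap [-0.0032 -0.0004 -0.0002]
lidBL [0.5196 0.0134 0.0645] gap [-0.0015 -0.0003 -0.0003]
lidBR [ 0.4036 -0.0459  0.061 ] gap [-0.0037 -0.0006 -0.0004]
rack a [ 0.4084 -0.1195  0.046 ]
rack b [ 0.4474 -0.2648  0.046 ]
rack c [ 0.4012 -0.2747  0.046 ]
rack d [ 0.3599 -0.1372  0.046 ]
[0.38464091 0.09395404 0.04618444] [0.42083422 0.10745182 0.05007246]
```

```bash
python3 - <<'E'
from m import *
f=lambda cx,cy:(cx/3.8+155-.37,cy/3.8+175-.37)
g=lambda cx,cy:(cx/4.4+230-.39,cy/4.4+155-.39)
for cam,poly,rc in(("top",[f(285,178),f(325,157),f(378,262),f(340,285)],f(333,214)),("side",[g(165,425),g(360,405),g(372,505),g(175,515)],g(268,452))):
    D=np.load(f"pics/{cam}0.npy");u,v,P=cloud(cam,D)
    pl=np.array(poly,np.float32);m=np.array([cv2.pointPolygonTest(pl,(float(a),float(b)),False)>0 for a,b in zip(u,v)])
    m&=np.hypot(u-rc[0],v-rc[1])>8*(1 if cam=="side" else .7)
    q=P[m];A=np.c_[q[:,:2],np.ones(len(q))];k=np.linalg.lstsq(A,q[:,2],rcond=None)[0]
    r=q[:,2]-A@k;print(cam,m.sum(),"grad",k,"slope deg",np.degrees(np.arctan(np.hypot(*k[:2]))),"heading",np.degrees(np.arctan2(k[1],k[0])),"rms",r.std())
    o,d=ray(cam,*rc)
    for h in(0,.0058): t=(k[0]*o[0]+k[1]*o[1]+k[2]+h-o[2])/(d[2]-k[0]*d[0]-k[1]*d[1]);print((o+t*d).round(4))
    L=P[(abs(P[:,2]-.066)<.003)&(np.hypot(P[:,0]-.44,P[:,1]-.03)<.11)];r=cv2.minAreaRect((L[:,:2]*1000).astype(np.float32));print("lid",r,L[:,:2].mean(0))
s=observe();print(s["ee_pos"],s["ee_rot"],s["t"])
E
```

```text
top 270 grad [ 0.24917832 -0.52597278 -0.00146489] slope deg 30.199890458001423 heading -64.65085975755919 rms 0.002792880919344266
[0.4041 0.1049 0.0441]
[0.4035 0.1044 0.05  ]
lid ((453.6380615234375, 36.64802551269531), (161.02687072753906, 118.06877136230469), 26.693571090698242) [0.43885015 0.03006695]
side 763 grad [ 0.25204459 -0.50506979 -0.00378108] slope deg 29.44325449601316 heading -63.47946281200436 rms 0.001998037781385063
[0.4043 0.1063 0.0444]
[0.4032 0.1097 0.0482]
lid ((458.27459716796875, 39.919464111328125), (168.94265747070312, 116.503173828125), 26.89617347717285) [0.43944022 0.03594011]
[ 0.24710425 -0.54610384  0.23293569] [-7.92538731e-04  9.77524506e-01  2.10820315e-01 -7.76219795e-05] 0.1
```

```bash
cat >> h.py <<'E'
def pose():
    s=observe();w,x,y,z=s["ee_rot"];return s,np.degrees(2*np.arctan2(y,x))
def togo(pts,heading=None):
    s,h=pose();h=(h+180)%360-180
    print("t",round(s["t"],2),"tcp",s["ee_pos"].round(4),"head",round(h,2),"w",round(s["width"]*87.8,1),"F",s["force"].round(1),"g",round(s["grasp_force"],1),"j6",round(s["joint_pos"][5],2))
    X=np.array([np.cos(np.radians(h)),np.sin(np.radians(h)),0]);Y=np.array([X[1],-X[0],0])
    for p in pts:
        d=(np.array(p)-s["ee_pos"])*1000;print(p,"->",round(d@X,1),round(d@Y,1),round(-d[2],1),"yaw",None if heading is None else round(np.radians(((h-heading)+180)%360-180),3))
E
python3 - <<'E'
from m import *
for cam in("top","side"):
    I=cv2.imread(f"pics/{cam}0.png");D=np.load(f"pics/{cam}0.npy");u,v,P=cloud(cam,D);H=cv2.cvtColor(I,cv2.COLOR_BGR2HSV)[v,u]
    for lo,hi in((.02,.1),(.1,.2),(.2,.3),(.3,.5)):
        m=(P[:,0]>.2)&(P[:,0]<.6)&(P[:,1]>-.6)&(P[:,1]<-.29)&(P[:,2]>lo)&(P[:,2]<hi)
        if cam=="top": m&=(v<240)
        else: m&=(u<372)
        q=P[m];print(cam,lo,len(q),np.percentile(q[:,:2],[2,98],axis=0).round(3).tolist() if len(q) else "")
togo([(.15,-.34,.233),(.24,-.29,.2),(.419,-.25,.17),(.419,-.25,.066)],105.4)
E
```

```text
top 0.02 918 [[0.376, -0.593], [0.591, -0.368]]
top 0.1 453 [[0.36, -0.592], [0.598, -0.404]]
top 0.2 488 [[0.348, -0.541], [0.53, -0.41]]
top 0.3 931 [[0.357, -0.564], [0.542, -0.421]]
side 0.02 1227 [[0.329, -0.55], [0.595, -0.381]]
side 0.1 1006 [[0.33, -0.575], [0.593, -0.401]]
side 0.2 858 [[0.339, -0.539], [0.536, -0.407]]
side 0.3 875 [[0.391, -0.56], [0.546, -0.416]]
t 0.1 tcp [ 0.2471 -0.5461  0.2329] head 24.34 w 87.9 F [-0.5  0.4 -0.1] g 0.0 j6 -0.12
(0.15, -0.34, 0.233) -> -3.5 -227.8 -0.1 yaw -1.415
(0.24, -0.29, 0.2) -> 99.1 -236.3 32.9 yaw -1.415
(0.419, -0.25, 0.17) -> 278.7 -198.9 62.9 yaw -1.415
(0.419, -0.25, 0.066) -> 278.7 -198.9 166.9 yaw -1.415
```

```bash
python3 -m creep '[[0,-45,0,-0.14,87],[0,-90,0,-0.28,87],[0,-135,0,-0.42,87],[0,-180,0,-0.56,87],[0,-220,0,-0.7,87]]'; python3 -c "
from h import *
togo([(.24,-.29,.2),(.419,-.25,.17)],105.4)"
```

```text
t: 0.6
ee_pos: [0.1557, -0.3436, 0.2331]
ee_rot: [-0.001, 0.844, 0.536, 0.0]
force: [-0.3, 0.3, 0.7]
width: 0.989
grasp_force: 0.0
t 0.6 tcp [ 0.1557 -0.3436  0.2331] head 64.79 w 86.8 F [-0.3  0.3  0.7] g 0.0 j6 -0.89
(0.24, -0.29, 0.2) -> 84.4 53.4 33.1 yaw -0.709
(0.419, -0.25, 0.17) -> 196.8 198.4 63.1 yaw -0.709
```

```bash
python3 -m creep '[[35,25,10,-0.14,60],[75,60,20,-0.28,50],[105,95,30,-0.42,40],[135,130,45,-0.56,40],[165,165,60,-0.7,40]]'; python3 -m creep '[[0,0,0,-0.01,40]]'; python3 - <<'E'
from h import *
togo([(.419,-.25,.17),(.419,-.25,.066)],105.4)
for n in("top","side"): snap(n,n+"1")
a=cv2.imread("pics/top1.png")[190:250,300:400];b=cv2.imread("pics/side1.png")[130:230,260:380]
cv2.imwrite("pics/c3.png",np.hstack([cv2.resize(a,(400,400*60//100),interpolation=cv2.INTER_CUBIC),cv2.resize(b,(288,240),interpolation=cv2.INTER_CUBIC)]))
E
```

```text
t: 1.1
ee_pos: [0.3785, -0.2676, 0.1732]
ee_rot: [0.0, 0.609, 0.793, -0.0]
force: [0.8, -1.2, 0.4]
width: 0.573
grasp_force: 0.0
t: 1.2
ee_pos: [0.3805, -0.2667, 0.172]
ee_rot: [-0.0, 0.605, 0.796, 0.001]
force: [-0.9, 0.7, 0.4]
width: 0.485
grasp_force: 0.0
t 1.2 tcp [ 0.3805 -0.2667  0.172 ] head 105.58 w 42.6 F [-0.9  0.7  0.4] g 0.0 j6 -1.03
(0.419, -0.25, 0.17) -> 5.7 41.6 2.0 yaw 0.003
(0.419, -0.25, 0.066) -> 5.7 41.6 106.0 yaw 0.003
```

View pics/c3.png

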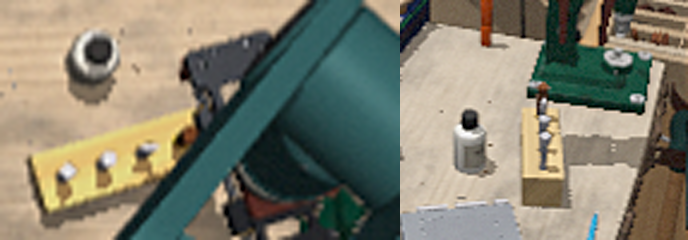

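The gripper is behind the pin at (185,135), level with it and still offset towards the robot. The stamps are untouched. I'll align, descend and grip.

```bash
python3 -m creep '[[6,21,2,0,40],[6,41.5,2,0,40],[6,41.5,40,0,40],[6,41.5,75,0,40],[6,41.5,105,0,40]]'; python3 -m creep '[[0,0,0,0,40],[0,0,0,0,0],[0,0,0,0,0],[0,0,0,0,0],[0,0,0,0,0]]';python3 -m creep '[[0,0,0,0,0],[0,0,0,0,0]]'; python3 -c "
from h import *
togo([(.419,-.25,.066)],105.4)"
```

```text
t: 1.8
ee_pos: [0.4135, -0.2526, 0.0681]
ee_rot: [0.0, 0.609, 0.793, -0.0]
force: [-0.3, -0.2, 0.7]
width: 0.458
grasp_force: 0.0
t: 2.3
ee_pos: [0.4176, -0.2529, 0.0702]
ee_rot: [0.003, 0.609, 0.793, 0.001]
force: [6.7, 2.6, -0.9]
width: 0.163
grasp_force: 29.9
t: 2.5
ee_pos: [0.4178, -0.2528, 0.0702]
ee_rot: [0.003, 0.608, 0.794, 0.001]
force: [4.9, 1.7, 0.9]
width: 0.167
grasp_force: 29.9
t 2.5 tcp [ 0.4178 -0.2528  0.0702] head 105.08 w 14.7 F [4.9 1.7 0.9] g 29.9 j6 -0.95
(0.419, -0.25, 0.066) -> 2.4 1.9 4.2 yaw -0.006
```

```bash
python3 -m creep '[[0,0,-25,0,0],[0,0,-52,0,0],[-15,0,-52,0,0],[-30,0,-52,0,0],[-30,0,-40,0,0]]'; python3 -m creep '[[0,0,10,0,0],[0,0,20,0,0],[6,0,20,0,0],[12,0,20,0,0],[18,0,20,0,0]]'; python3 -m creep '[[6,0,0,0,0],[12,0,0,0,0],[18,0,0,0,0],[21,0,0,0,0],[21,0,0,0,0]]'; python3 - <<'E'
from h import *
togo([],105)
snap("side","side2");snap("top","top2")
b=cv2.imread("pics/side2.png")[100:240,260:400];a=cv2.imread("pics/top2.png")[170:270,300:400]
cv2.imwrite("pics/c4.png",np.hstack([cv2.resize(b,(450,450),interpolation=cv2.INTER_CUBIC),cv2.resize(a,(330,450),interpolation=cv2.INTER_CUBIC)]))
E
```

```text
t: 3.0
ee_pos: [0.425, -0.2843, 0.1092]
ee_rot: [0.003, 0.608, 0.794, -0.0]
force: [0.7, 0.1, 0.1]
width: 0.162
grasp_force: 29.9
t: 3.5
ee_pos: [0.4195, -0.2656, 0.0886]
ee_rot: [0.002, 0.607, 0.794, -0.001]
force: [1.3, -8.4, -3.9]
width: 0.163
grasp_force: 30.0
t: 4.0
ee_pos: [0.4141, -0.2441, 0.0891]
ee_rot: [0.002, 0.608, 0.794, -0.0]
force: [2.6, -4.5, 1.3]
width: 0.164
grasp_force: 30.0
t 4.0 tcp [ 0.4141 -0.2441  0.0891] head 105.18 w 14.4 F [ 2.6 -4.5  1.3] g 30.0 j6 -0.94
```

View pics/c4.png

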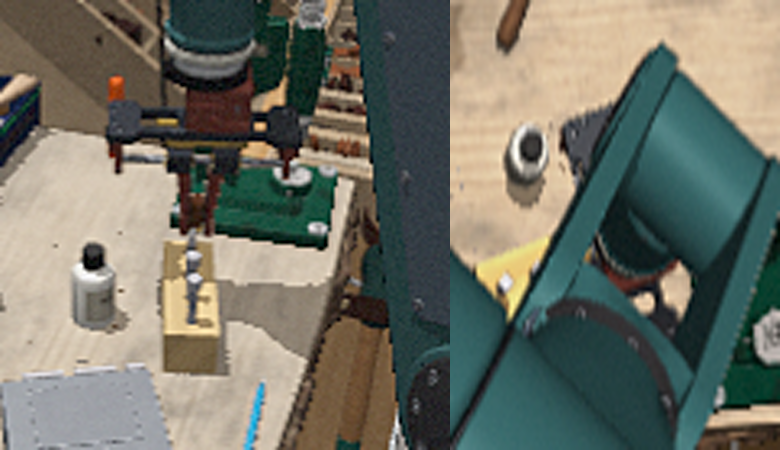

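The gripper holds the pin above the rack's far end, and the stamps are undisturbed. The pin should lean about 31 degrees with its tip towards the press, though the fingers hide it. I'll carry it above the safe and look there.

```bash
python3 -m creep '[[-8,0,0,0,0],[-8,0,-30,0,0],[-8,0,-60,0,0],[-8,0,-90,0,0],[20,0,-95,0,0]]'; python3 -c "
from h import *
togo([(.384,.145,.18)],116.5)"
```

```text
t: 4.6
ee_pos: [0.4098, -0.2267, 0.1864]
ee_rot: [0.003, 0.609, 0.793, -0.0]
force: [1.3, 0.2, -0.5]
width: 0.16
grasp_force: 30.0
t 4.6 tcp [ 0.4098 -0.2267  0.1864] head 105.01 w 14.0 F [ 1.3  0.2 -0.5] g 30.0 j6 -0.92
(0.384, 0.145, 0.18) -> 365.7 71.4 6.4 yaw -0.201
```

```bash
python3 -m creep '[[40,8,0,0,0],[85,17,0,-0.05,0],[130,26,0,-0.1,0],[175,35,0,-0.15,0],[220,43,0,-0.2,0]]'; python3 -m creep '[[35,0,0,0,0],[70,0,0,0,0],[100,0,0,0,0],[120,0,0,0,0],[120,0,0,0,0]]';  python3 - <<'E'
from h import *
togo([(.384,.145,.18),(.384,.145,.1107)],116.5)
snap("side","side3");snap("top","top3")
b=cv2.imread("pics/side3.png")[170:290,220:340];a=cv2.imread("pics/top3.png")[170:270,180:280]
cv2.imwrite("pics/c5.png",np.hstack([cv2.resize(b,(480,480),interpolation=cv2.INTER_CUBIC),cv2.resize(a,(320,480),interpolation=cv2.INTER_CUBIC)]))
E
```

```text
t: 5.1
ee_pos: [0.3895, 0.0016, 0.183]
ee_rot: [-0.002, 0.525, 0.851, -0.0]
force: [1.1, -0.3, -0.5]
width: 0.166
grasp_force: 30.0
t: 5.6
ee_pos: [0.3347, 0.1083, 0.1829]
ee_rot: [-0.002, 0.524, 0.851, -0.001]
force: [0.1, 0.2, -1.0]
width: 0.162
grasp_force: 30.0
t 5.6 tcp [0.3347 0.1083 0.1829] head 116.75 w 14.2 F [ 0.1  0.2 -1. ] g 30.0 j6 -0.35
(0.384, 0.145, 0.18) -> 10.6 60.5 2.9 yaw 0.004
(0.384, 0.145, 0.1107) -> 10.6 60.5 72.2 yaw 0.004
```

View pics/c5.png

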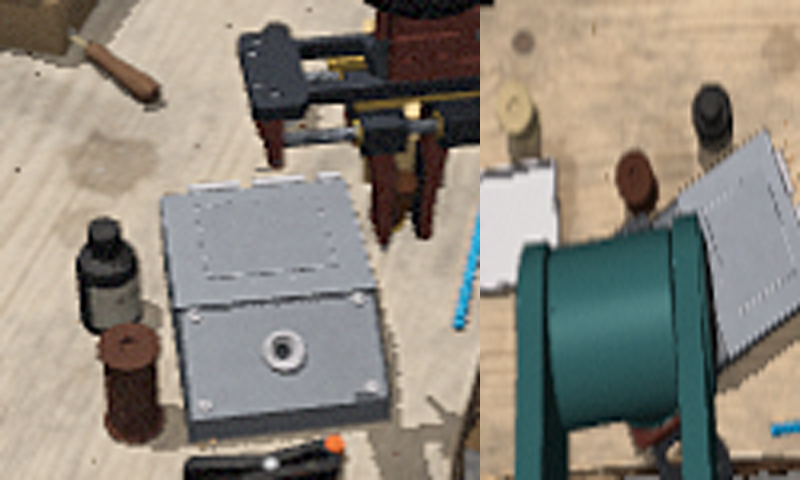

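The pin handle shows between the fingers at (405,190) in the side crop. The ring is at (283,350). The arm blocks the top view, so I'll continue to the pre-insertion point.

```bash
python3 -m creep '[[5,30,0,0,0],[10.5,60.5,3,0,0],[10.5,60.5,25,0,0],[10.5,60.5,50,0,0],[10.5,60.5,66,0,0]]'; python3 -m creep '[[0,0,0,0,0],[0,0,0,0,0]]'; python3 - <<'E'
from h import *
togo([(.384,.145,.1107)],116.5)
I,D=snap("side","side4")
s=observe();t=s["ee_pos"]+np.array([-0,0,0])
x0,y0,S=250,210,8
b=cv2.resize(I[y0:y0+70,x0:x0+90,::-1],None,fx=S,fy=S,interpolation=cv2.INTER_CUBIC)
for p,c in((t+[.0166,-.0332,-.0537],(0,0,255)),((.404,.105,.044),(0,255,0)),(t+[0,0,.008],(255,0,0))):
    u,v=proj("side",p);print(u,v);cv2.circle(b,(int((u-x0+.5)*S),int((v-y0+.5)*S)),4,c,1)
cv2.imwrite("pics/c6.png",b)
E
```

```text
t: 6.2
ee_pos: [0.3874, 0.1423, 0.1161]
ee_rot: [-0.001, 0.526, 0.85, -0.001]
force: [-0.0, -0.8, -0.2]
width: 0.163
grasp_force: 30.0
t: 6.4
ee_pos: [0.3876, 0.1426, 0.1176]
ee_rot: [-0.001, 0.526, 0.85, -0.0]
force: [0.8, 0.6, -0.7]
width: 0.166
grasp_force: 30.0
t 6.4 tcp [0.3876 0.1426 0.1176] head 116.51 w 14.6 F [ 0.8  0.6 -0.7] g 30.0 j6 -0.28
(0.384, 0.145, 0.1107) -> 3.7 -2.2 6.9 yaw 0.0
290.0584470737403 252.77469138916442
290.7642399872566 257.113027732932
292.98086368326585 245.93761189571055
```

View pics/c6.png

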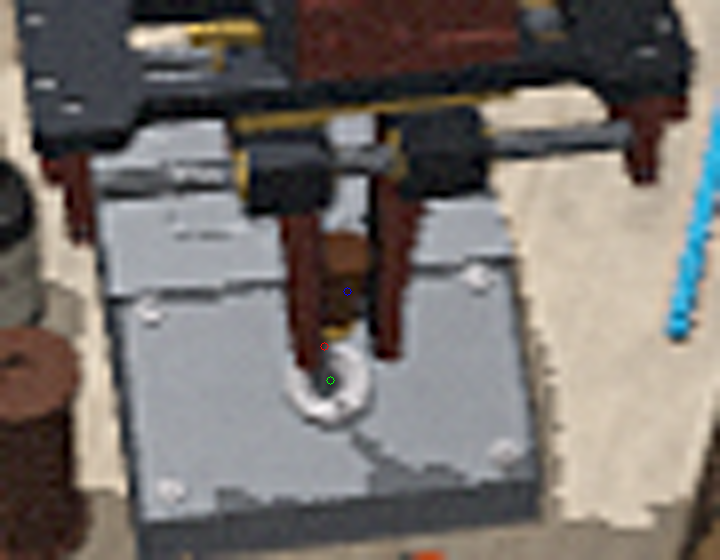

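The collar is at (338,330) and the shank points down at the ring at (330,380). That agrees with the projected tip at (325,346) and the lean I wanted. I'll insert along the hole's axis.

```bash
python3 -m creep '[[3.5,-2.2,7,0,0],[1,-2.2,11.5,0,0],[-1,-2.2,15,0,0],[-3,-2.2,18.5,0,0],[-3,-2.2,18.5,0,0]]'; python3 -m creep '[[-2,0,3.5,0,0],[-4,0,7,0,0],[-6,0,10.5,0,0],[-6,0,10.5,0,0]]'; python3 -c "
from h import *
togo([(.384,.145,.1107),(.384+.223*.023,.145-.4475*.023,.1107-.866*.023)],116.5)"
```

```text
t: 6.95
ee_pos: [0.3871, 0.1395, 0.0991]
ee_rot: [0.0, 0.525, 0.851, -0.0]
force: [0.7, -2.5, 0.6]
width: 0.164
grasp_force: 30.0
t: 7.35
ee_pos: [0.3897, 0.134, 0.0882]
ee_rot: [0.0, 0.526, 0.851, -0.0]
force: [2.1, -4.0, -0.1]
width: 0.164
grasp_force: 30.0
t 7.35 tcp [0.3897 0.134  0.0882] head 116.59 w 14.4 F [ 2.1 -4.  -0.1] g 30.0 j6 -0.3
(0.384, 0.145, 0.1107) -> 12.4 -0.1 -22.5 yaw 0.002
(0.389129, 0.13470749999999998, 0.090782) -> 0.9 -0.2 -2.6 yaw 0.002
```

```bash
python3 -m creep '[[-3,0,3.5,0,0],[-5,0,7,0,0],[-7,0,10.5,0,0],[-8,0,12,0,0],[-8,0,12,0,0]]'; python3 - <<'E'
from h import *
togo([],116.5)
E
```

```text
t: 7.85
ee_pos: [0.3926, 0.1277, 0.0765]
ee_rot: [-0.001, 0.526, 0.851, 0.0]
force: [0.1, 1.6, 3.9]
width: 0.161
grasp_force: 30.0
t 7.85 tcp [0.3926 0.1277 0.0765] head 116.54 w 14.1 F [0.1 1.6 3.9] g 30.0 j6 -0.32
```

```bash
python3 -m creep '[[-1,0,1.7,0,0],[-2,0,3.5,0,0],[-2.5,0,4.3,0,0],[-2.5,0,4.3,0,0]]'; python3 - <<'E'
from h import *
togo([],116.5)
I,D=snap("side","side5")
b=cv2.resize(I[200:270,240:330,::-1],None,fx=8,fy=8,interpolation=cv2.INTER_CUBIC)
cv2.imwrite("pics/c7.png",b)
from m import *
u,v,P=cloud("side",D);O=np.array([.4308,.0505]);q=(P[:,:2]-O);xs=q@[.446,-.895];ys=q@[.895,.446]
for a in range(-30,75,15):
    for b0 in(-50,35): m=(abs(xs*1000-a)<6)&(abs(ys*1000-b0)<14)&(P[:,2]<.12);print(a,b0,m.sum(),np.median(P[m,2]).round(4) if m.sum() else '')
E
```

```text
t: 8.25
ee_pos: [0.3936, 0.127, 0.074]
ee_rot: [-0.001, 0.527, 0.85, 0.002]
force: [-8.6, 10.8, 33.9]
width: 0.167
grasp_force: 30.1
t 8.25 tcp [0.3936 0.127  0.074 ] head 116.45 w 14.7 F [-8.6 10.8 33.9] g 30.1 j6 -0.32
-30 -50 32 0.0621
-30 35 56 0.0614
-15 -50 2 0.0645
-15 35 2 0.0757
0 -50 3 0.0545
0 35 0 
15 -50 0 
15 35 5 0.0842
30 -50 0 
30 35 13 0.0242
45 -50 0 
45 35 10 0.0215
60 -50 0 
60 35 0
```

```bash
python3 -m creep '[[1,0,-2,0,0],[2,0,-3.5,0,0],[10,0,-17,0,0],[18,0,-31,0,0],[25,0,-43,0,0]]'; python3 -m creep '[[8,20,-10,0,0],[8,35,-12,0,0],[8,35,-12,0,0]]'; cat >> m.py <<'E'
O=np.array([.4308,.0505]);XS=np.array([.446,-.895]);YS=np.array([.895,.446])
def sf():
    s=observe();p=s["ee_pos"];q=p[:2]-O;print("safe-frame tcp mm",(q@XS*1000).round(1),(q@YS*1000).round(1),(p[2]*1000).round(1),"F",s["force"].round(1),"w",s["width"].round(3),"t",s["t"])
def prof(cam="side",ys0=-35,dy=14,zmax=.25,fn=None):
    I,D=snap(cam,fn or "tmp_%s_%d"%(cam,int(observe()["t"]*100)));u,v,P=cloud(cam,D);q=P[:,:2]-O;x=q@XS*1000;y=q@YS*1000
    for a in range(-40,121,10):
        m=(abs(x-a)<5)&(abs(y-ys0)<dy)&(P[:,2]<zmax)
        if m.sum(): print(a,m.sum(),(np.percentile(P[m,2],[5,50,95])*1000).round(0))
E
python3 -c "
from m import *
sf();prof()"
```

```text
t: 8.8
ee_pos: [0.3825, 0.1476, 0.1155]
ee_rot: [-0.0, 0.526, 0.851, -0.0]
force: [-0.3, 0.5, -1.0]
width: 0.165
grasp_force: 30.0
t: 9.1
ee_pos: [0.4128, 0.1712, 0.1277]
ee_rot: [0.001, 0.525, 0.851, 0.001]
force: [-0.1, 0.0, -0.7]
width: 0.163
grasp_force: 30.0Traceback (most recent call last):
  File "<string>", line 3, in <module>
    sf();prof()
    ~~^^
  File "m.py", line 8, in sf
    s=observe();p=s["ee_pos"];q=p[:2]-O;print("safe-frame tcp mm",(q@XS*1000).round(1),(q@YS*1000).round(1),(p[2]*1000).round(1),"F",s["force"].round(1),"w",s["width"].round(3),"t",s["t"])
                                                                                                                                                             ^^^^^^^^^^^^^^^^
AttributeError: 'float' object has no attribute 'round'
```

```bash
sed -i 's/s\["width"\].round(3)/round(s["width"],3)/' m.py; python3 -c "
from m import *
sf();prof()"
```

```text
safe-frame tcp mm -116.1 37.8 127.7 F [-0.1  0.  -0.7] w 0.163 t 9.1
-40 47 [54. 57. 60.]
-30 57 [58. 63. 95.]
-20 27 [59. 62. 64.]
-10 27 [60. 62. 90.]
0 17 [86. 88. 89.]
10 19 [83. 85. 86.]
20 6 [81. 82. 83.]
30 3 [22. 22. 23.]
40 9 [20. 22. 23.]
```

The depth profile shows the lid sprung up, with its edge at 95 mm. I'll swing it over with the pin's shank.

```bash
python3 -m creep '[[-25,0,0,0,0],[-45,0,0,0,0],[-55,0,-2,0,0],[-58,0,-10,0,0],[-62,0,-18,0,0]]'; python3 -m creep '[[-4,0,-8,0,0],[-8,0,-16,0,0],[-13,0,-23,0,0],[-19,0,-29,0,0],[-30,0,-40,0,0]]'; python3 -c "
from m import *
sf();prof()"
```

```text
t: 9.65
ee_pos: [0.4369, 0.1147, 0.1454]
ee_rot: [-0.001, 0.526, 0.851, -0.001]
force: [-1.6, 0.9, -0.8]
width: 0.164
grasp_force: 30.0
t: 10.15
ee_pos: [0.4515, 0.0878, 0.1857]
ee_rot: [-0.0, 0.525, 0.851, -0.0]
force: [-0.8, 0.5, -1.0]
width: 0.166
grasp_force: 30.0
safe-frame tcp mm -24.1 35.2 185.7 F [-0.8  0.5 -1. ] w 0.166 t 10.15
-40 46 [54. 57. 62.]
-30 37 [59. 62. 64.]
-20 27 [60. 62. 64.]
-10 20 [59. 62. 64.]
0 11 [147. 149. 151.]
10 34 [132. 136. 148.]
20 1 [135. 135. 135.]
30 10 [ 21.  22. 111.]
40 36 [ 20.  23. 108.]
50 32 [20. 23. 94.]
60 47 [20. 23. 82.]
70 122 [21. 39. 60.]
80 1 [49. 49. 49.]
```

```bash
python3 -m creep '[[-12,0,-3,0,0],[-24,0,-4,0,0],[-34,0,-3,0,0],[-44,0,-2,0,0],[-52,0,-1,0,0]]'; python3 -m creep '[[-9,0,1,0,0],[-17,0,1,0,0],[-24,0,2,0,0],[-30,0,2,0,0],[-30,0,2,0,0]]'; python3 -c "
from m import *
sf();prof()"
```

```text
t: 10.7
ee_pos: [0.4754, 0.0422, 0.188]
ee_rot: [-0.001, 0.526, 0.85, 0.001]
force: [-8.8, 9.7, 31.2]
width: 0.168
grasp_force: 30.1
t: 11.2
ee_pos: [0.4888, 0.0138, 0.1839]
ee_rot: [-0.0, 0.526, 0.851, -0.0]
force: [-0.3, 1.1, -0.3]
width: 0.165
grasp_force: 30.0
safe-frame tcp mm 58.7 35.5 183.9 F [-0.3  1.1 -0.3] w 0.165 t 11.2
-40 52 [53. 57. 61.]
-30 31 [59. 61. 63.]
-20 34 [60. 62. 64.]
-10 17 [60. 62. 63.]
30 6 [21. 23. 24.]
40 25 [20. 21. 25.]
50 27 [20. 22. 23.]
60 22 [20. 22. 23.]
70 174 [21. 49. 80.]
80 99 [ 80.  92. 110.]
90 133 [105. 126. 152.]
100 104 [136. 156. 168.]
110 3 [166. 168. 169.]
```

The lid is over at about 1.9 rad. The gripper can't straighten the pin at the rack's near end because the open lid is in the way. I'll turn half round, put the tip in the pin's old hole from the far side, and straighten it there.

```bash
python3 -m creep '[[0,0,-30,0.1,0],[0,0,-60,0.25,0],[-45,-35,-60,0.4,0],[-90,-70,-60,0.55,0],[-135,-105,-55,0.7,0]]'; python3 -m creep '[[0,0,0,0.15,0],[0,0,0,0.29,0],[0,0,0,0.44,0],[0,0,0,0.58,0],[0,0,0,0.73,0]]'; python3 -m creep '[[0,0,0,0.15,0],[0,0,0,0.29,0],[0,0,0,0.44,0],[0,0,0,0.58,0],[0,0,0,0.73,0]]';python3 -m creep '[[0,0,0,0.15,0],[0,0,0,0.29,0],[0,0,0,0.44,0],[0,0,0,0.58,0],[0,0,0,0.73,0]]'; python3 -c "
from h import *
togo([(.4287,-.2855,.2)],-74.6)"
```

```text
t: 11.75
ee_pos: [0.4591, -0.1333, 0.2415]
ee_rot: [0.001, 0.787, 0.617, 0.0]
force: [0.6, -0.2, -0.8]
width: 0.164
grasp_force: 30.0
t: 12.25
ee_pos: [0.4589, -0.1321, 0.2406]
ee_rot: [-0.0, 0.955, 0.295, -0.0]
force: [-0.0, 0.1, -0.8]
width: 0.163
grasp_force: 30.0
t: 12.75
ee_pos: [0.4589, -0.1319, 0.2406]
ee_rot: [-0.0, 0.998, -0.065, -0.0]
force: [0.1, -0.2, -0.4]
width: 0.165
grasp_force: 30.0
t: 13.25
ee_pos: [0.4589, -0.132, 0.2406]
ee_rot: [-0.0, 0.909, -0.417, -0.0]
force: [0.2, -0.6, -1.4]
width: 0.162
grasp_force: 30.0
t 13.25 tcp [ 0.4589 -0.132   0.2406] head -49.32 w 14.2 F [ 0.2 -0.6 -1.4] g 30.0 j6 2.01
(0.4287, -0.2855, 0.2) -> 96.7 123.0 40.6 yaw 0.441
```

```bash
python3 -m creep '[[32,40,10,0.15,0],[64,80,25,0.3,0],[96,123,40,0.44,0],[96.5,123,40,0.44,0],[96.5,123,40,0.44,0]]'; python3 - <<'E'
from h import *
togo([(.4287,-.2855,.2),(.4287,-.2855,.11)],-74.6)
I,D=snap("side","side6")
t=observe()["ee_pos"];a=np.array([-.266,.964,0])
x0,y0,S=275,110,8
b=cv2.resize(I[y0:y0+75,x0:x0+95,::-1],None,fx=S,fy=S,interpolation=cv2.INTER_CUBIC)
for p,c in((t+.0371*a+[0,0,-.0537],(0,0,255)),(t+[0,0,.008],(255,0,0)),((.4189,-.2499,.046),(0,255,0))):
    u,v=proj("side",p);print(u,v);cv2.circle(b,(int((u-x0+.5)*S),int((v-y0+.5)*S)),4,c,1)
cv2.imwrite("pics/c8.png",b)
E
```

```text
t: 13.75
ee_pos: [0.429, -0.2868, 0.2]
ee_rot: [-0.0, 0.797, -0.604, -0.001]
force: [0.8, 0.4, -1.1]
width: 0.162
grasp_force: 30.0
t 13.75 tcp [ 0.429  -0.2868  0.2   ] head -74.29 w 14.2 F [ 0.8  0.4 -1.1] g 30.0 j6 2.14
(0.4287, -0.2855, 0.2) -> -1.4 -0.1 0.0 yaw 0.005
(0.4287, -0.2855, 0.11) -> -1.4 -0.1 90.0 yaw 0.005
320.98922736452937 151.05002518836295
321.88768912674226 127.16100478299
319.1907859489461 177.95443801753606
```

View pics/c8.png

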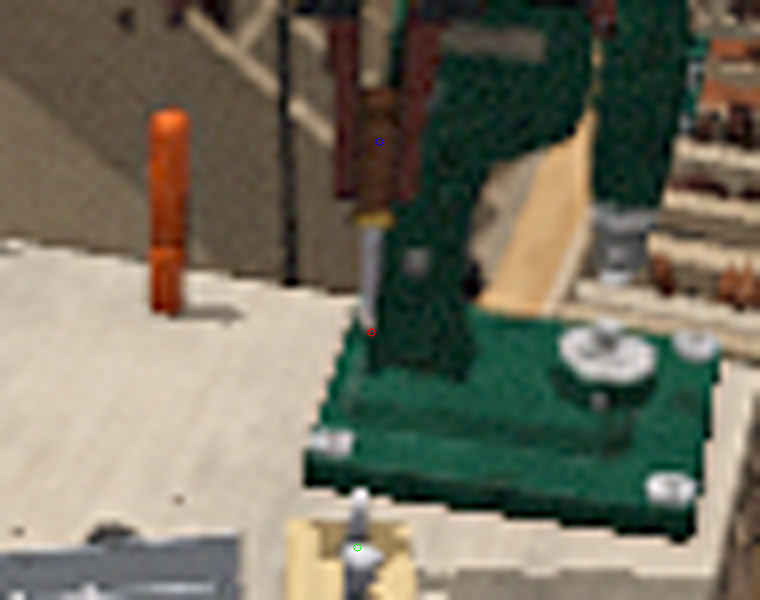

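The pin hangs free and tilted. Its tip is at (369,325), within a pixel of the prediction at (371,331), so it hasn't slipped.

```bash
python3 - <<'E'
from h import *
D=np.load("pics/side6.npy");t=np.array([.429,-.2868,.2])
for u,v in((321,139),(321,141),(321,143),(321,145),(321,147),(321,149),(321,150),(322,125),(322,130)):
    p=dep("side",D,u,v)-t;print(v,(p*1000).round(1),"along",round(1000*(p@[-.266,.964,0]),1))
E
```

```text
139 [ -2.7  16.4 -23.8] along 16.5
141 [ -3.1  16.3 -30.8] along 16.5
143 [ -4.7  21.9 -34.4] along 22.3
145 [ -5.7  24.7 -39.7] along 25.3
147 [ -7.1  29.3 -43.9] along 30.1
149 [ -6.7  25.1 -53.4] along 26.0
150 [ -7.1  25.8 -56.6] along 26.7
125 [-1.8 11.9 21.3] along 11.9
130 [-3.1 12.9  5.3] along 13.3
```

```bash
python3 -m creep '[[-3.3,0,45,0,0],[-3.3,0,85,0,0],[-3.3,0,92,0,0],[-3.3,0,98,0,0],[-3.3,0,104,0,0]]'; python3 -m creep '[[0,0,0,0,0],[0,0,0,0,0]]'; python3 -c "
from h import *
togo([(.4282,-.2836,.096)],-74.6)"
```

```text
t: 14.3
ee_pos: [0.4309, -0.2846, 0.0999]
ee_rot: [0.001, 0.798, -0.602, 0.003]
force: [-4.4, -6.5, 23.9]
width: 0.162
grasp_force: 30.1
t: 14.5
ee_pos: [0.4307, -0.2847, 0.1]
ee_rot: [0.001, 0.798, -0.602, 0.003]
force: [-3.2, -2.8, 7.5]
width: 0.164
grasp_force: 30.0
t 14.5 tcp [ 0.4307 -0.2847  0.1   ] head -74.08 w 14.4 F [-3.2 -2.8  7.5] g 30.0 j6 2.15
(0.4282, -0.2836, 0.096) -> -1.7 2.1 4.0 yaw 0.009
```

```bash
python3 -m creep '[[0,0,-8,0,0],[-2,3,-8,0,0],[-2,3,-8,0,0],[-2,3,-4,0,0],[-2,3,-1,0,0]]';python3 -m creep '[[0,0,2,0,0],[0,0,2,0,0]]'; python3 -c "
from h import *
togo([(.4282,-.2836,.096)],-74.6)"
```

```text
t: 15.0
ee_pos: [0.4261, -0.2824, 0.0985]
ee_rot: [0.0, 0.798, -0.603, 0.001]
force: [-1.9, -3.1, 17.1]
width: 0.166
grasp_force: 30.0
t: 15.2
ee_pos: [0.4255, -0.2803, 0.0951]
ee_rot: [-0.001, 0.797, -0.604, -0.001]
force: [3.8, 4.3, -1.4]
width: 0.163
grasp_force: 30.0
t 15.2 tcp [ 0.4255 -0.2803  0.0951] head -74.29 w 14.3 F [ 3.8  4.3 -1.4] g 30.0 j6 2.15
(0.4282, -0.2836, 0.096) -> 3.9 -1.6 -0.9 yaw 0.005
```

```bash
python3 -m creep '[[0,0,2,0,0],[0,0,3,0,0],[0,0,3,0,0]]'; python3 -c "
from h import *
togo([(.4282,-.2836,.096)],-74.6)"
```

```text
t: 15.5
ee_pos: [0.426, -0.2805, 0.0925]
ee_rot: [-0.001, 0.797, -0.604, -0.0]
force: [3.2, 4.0, 3.0]
width: 0.159
grasp_force: 30.0
t 15.5 tcp [ 0.426  -0.2805  0.0925] head -74.28 w 14.0 F [3.2 4.  3. ] g 30.0 j6 2.15
(0.4282, -0.2836, 0.096) -> 3.6 -1.3 -3.5 yaw 0.006
```

```bash
python3 -m creep '[[-5,0,-2,0,0],[-9,0,-4,0,0],[-14,0,-5.5,0,0],[-18,0,-7,0,0],[-22,0,-7.5,0,0]]'; python3 -m creep '[[-4,0,-0.5,0,0],[-8,0,-1,0,0],[-11,0,-1,0,0],[-11,0,-1,0,0]]'; python3 -c "
from h import *
togo([(.4189,-.2499,.096)],-74.6)"
```

```text
t: 16.0
ee_pos: [0.4219, -0.2636, 0.1018]
ee_rot: [0.001, 0.798, -0.603, 0.004]
force: [1.9, -6.5, 4.5]
width: 0.163
grasp_force: 30.0
t: 16.4
ee_pos: [0.4163, -0.2491, 0.1016]
ee_rot: [-0.0, 0.797, -0.603, -0.0]
force: [1.7, 0.6, 4.8]
width: 0.165
grasp_force: 30.0
t 16.4 tcp [ 0.4163 -0.2491  0.1016] head -74.23 w 14.5 F [1.7 0.6 4.8] g 30.0 j6 2.18
(0.4189, -0.2499, 0.096) -> 1.5 -2.3 5.6 yaw 0.007
```

```bash
python3 -m creep '[[0.5,-1,3,0,0],[0.5,-1,6,0,0],[0.5,-1,9,0,0],[0.5,-1,9,0,0]]'; python3 - <<'E'
from h import *
togo([(.4189,-.2499,.096)],-74.6)
I,D=snap("side","side7")
x0,y0,S=275,130,8
cv2.imwrite("pics/c9.png",cv2.resize(I[y0:y0+75,x0:x0+95,::-1],None,fx=S,fy=S,interpolation=cv2.INTER_CUBIC))
E
```

```text
t: 16.8
ee_pos: [0.4188, -0.2533, 0.0948]
ee_rot: [0.002, 0.798, -0.602, 0.003]
force: [-3.7, -8.8, 25.0]
width: 0.167
grasp_force: 30.1
t 16.8 tcp [ 0.4188 -0.2533  0.0948] head -74.09 w 14.7 F [-3.7 -8.8 25. ] g 30.1 j6 2.18
(0.4189, -0.2499, 0.096) -> -3.2 -1.0 -1.2 yaw 0.009
```

View pics/c9.png

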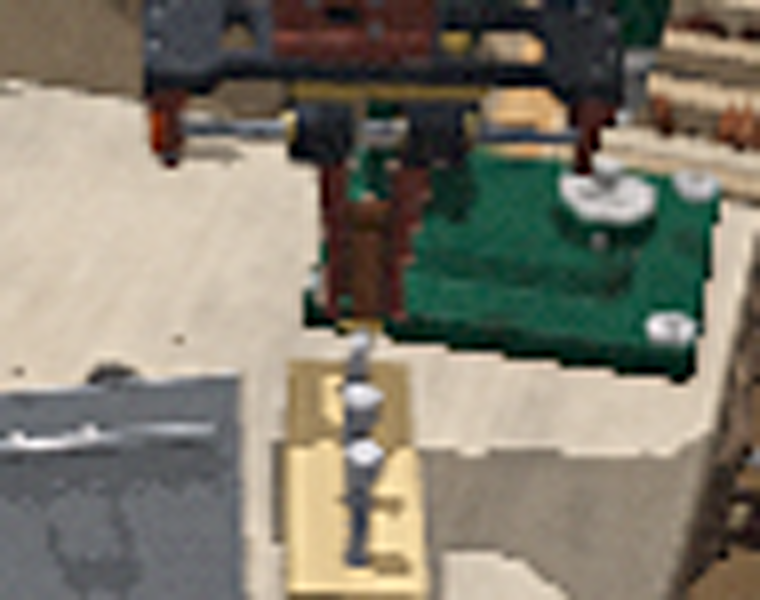

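```bash
python3 - <<'E'
from h import *
a=np.array([-.266,.964,0])
for t,lab in((np.array([.429,-.2868,.2]),"c8"),(np.array([.4188,-.2533,.0948]),"c9")):
  for th in(0,10,20,30,40):
    s,c=np.sin(np.radians(th)),np.cos(np.radians(th));g=t+[0,0,.008]
    f=lambda L:np.round(proj("side",g+L*(s*a+[0,0,-c])),1)
    print(lab,th,"top",f(-.021),"collar",f(.030),"tip",f(.072))
print("seen c8 top",380/8+275,92/8+110,"collar",375/8+275,218/8+110,"tip",369/8+275,325/8+110)
print("seen c9 top",372/8+275,203/8+130,"collar",362/8+275,325/8+130)
D=np.load("pics/side7.npy")
for u,v in((321,157),(321,160),(321,163),(321,166),(321,169),(320,171)): print(v,(1000*(dep("side",D,u,v)-[.4188,-.2533,.0948])).round(1))
# stamps: tops
for q in((360,345),(360,395),(363,455)):
    u,v=q[0]/8+275-.5,q[1]/8+130-.5;p=plane("side",u,v,.096);print("stamp",p.round(3),round(1000*float((p[:2]-[.4045,-.1978])@[.266,-.964]),1))
E
```

```text
c8 0 top [322.5 120.8] collar [321.5 135.8] tip [320.6 147.6]
c8 10 top [322.5 120.4] collar [321.5 136.5] tip [320.8 149.4]
c8 20 top [322.4 120.1] collar [321.6 137. ] tip [320.9 150.5]
c8 30 top [322.3 120.1] collar [321.7 137.1] tip [321.2 151. ]
c8 40 top [322.3 120.3] collar [321.8 136.9] tip [321.4 150.7]
c9 0 top [321.  156.9] collar [320.  170.5] tip [319.2 181.2]
c9 10 top [321.  156.3] collar [320.  171.3] tip [319.3 183.2]
c9 20 top [320.9 156. ] collar [320.1 171.9] tip [319.5 184.6]
c9 30 top [320.8 155.8] collar [320.2 172.1] tip [319.7 185.4]
c9 40 top [320.8 155.9] collar [320.3 172.1] tip [319.9 185.5]
seen c8 top 322.5 121.5 collar 321.875 137.25 tip 321.125 150.625
seen c9 top 321.5 155.375 collar 320.25 170.625
157 [-0.9  4.2 31.2]
160 [-2.2  7.4 22.4]
163 [-3.9 12.1 14.7]
166 [-4.9 13.4  4.6]
169 [-6.1 15.9 -4.8]
171 [-7.9 37.9  2.5]
stamp [ 0.411 -0.208  0.096] 11.7
stamp [ 0.403 -0.176  0.096] -21.0
stamp [ 0.393 -0.14   0.096] -58.4
```

```bash
python3 -m creep '[[2,0,-5,0,0],[4,0,-20,0,0],[10,0,-50,0,0],[20,0,-80,0,0],[30,0,-95,0,0]]'; python3 -m creep '[[0,0,0,0,0]]'; python3 - <<'E'
from h import *
togo([],-74.6)
I,D=snap("side","side8");t=observe()["ee_pos"]
def rows(im,us,v0,v1):
    H=cv2.cvtColor(im,cv2.COLOR_BGR2HSV)
    for v in range(v0,v1): print(v," ".join("%3d/%3d"%(H[v,u,2],H[v,u,1]) for u in us))
im0=cv2.imread("pics/side0.png");im=I[:,:,::-1].copy()
d=cv2.absdiff(im0,im)[160:215,300:335].sum(2);print("diff region mean",d.mean(), "px>60:",[(300+u,160+v) for v,u in zip(*np.nonzero(d>90))][:40])
# metallic shank below handle: along column near projected shank
a=np.array([-.266,.964,0])
for th in(0,15,30,40):
    s,c=np.sin(np.radians(th)),np.cos(np.radians(th));g=t+[0,0,.008]
    print(th,[np.round(proj("side",g+L*(s*a+[0,0,-c])),1).tolist() for L in(-.021,.03,.072)])
u=int(proj("side",t)[0]);v=int(proj("side",t)[1]);print(u,v)
for vv in range(v-12,v+32): print(vv,im[vv,u-3:u+4].tolist(), (1000*(dep("side",D,u,vv)-t)).round(0))
E
```

```text
t: 17.35
ee_pos: [0.4249, -0.2779, 0.1885]
ee_rot: [-0.0, 0.798, -0.603, -0.001]
force: [0.7, -1.2, -2.3]
width: 0.166
grasp_force: 30.0
t: 17.45
ee_pos: [0.4261, -0.2795, 0.1886]
ee_rot: [-0.0, 0.797, -0.603, 0.001]
force: [0.2, 0.1, -1.1]
width: 0.16
grasp_force: 30.0
t 17.45 tcp [ 0.4261 -0.2795  0.1886] head -74.24 w 14.0 F [ 0.2  0.1 -1.1] g 30.0 j6 2.15
diff region mean 58.03272727272727 px>60: [(np.int64(319), np.int64(164)), (np.int64(320), np.int64(164)), (np.int64(317), np.int64(165)), (np.int64(318), np.int64(165)), (np.int64(319), np.int64(165)), (np.int64(320), np.int64(165)), (np.int64(321), np.int64(165)), (np.int64(317), np.int64(166)), (np.int64(318), np.int64(166)), (np.int64(319), np.int64(166)), (np.int64(320), np.int64(166)), (np.int64(321), np.int64(166)), (np.int64(322), np.int64(166)), (np.int64(318), np.int64(167)), (np.int64(319), np.int64(167)), (np.int64(320), np.int64(167)), (np.int64(317), np.int64(169)), (np.int64(316), np.int64(170)), (np.int64(317), np.int64(170)), (np.int64(319), np.int64(170)), (np.int64(320), np.int64(170)), (np.int64(317), np.int6
[... 5457 characters left out ...]
 72, 24], [58, 74, 29], [51, 69, 17], [63, 78, 27], [63, 82, 34]] [  16. -104. -158.]
161 [[46, 59, 23], [49, 62, 26], [49, 63, 19], [49, 70, 27], [55, 69, 27], [54, 75, 37], [54, 67, 23]] [  15. -102. -161.]
162 [[55, 74, 35], [51, 68, 23], [51, 67, 17], [51, 69, 16], [51, 69, 23], [50, 63, 10], [58, 71, 31]] [  15. -104. -167.]
163 [[61, 83, 16], [54, 77, 17], [56, 77, 24], [57, 75, 29], [56, 71, 27], [52, 68, 26], [48, 69, 15]] [  14. -101. -169.]
164 [[86, 99, 70], [66, 88, 27], [73, 90, 35], [67, 89, 30], [72, 91, 36], [74, 92, 35], [82, 99, 44]] [  13.  -95. -169.]
165 [[58, 76, 29], [60, 82, 23], [69, 87, 26], [66, 86, 27], [69, 87, 28], [67, 87, 31], [71, 92, 32]] [  12.  -93. -172.]
```

The pin now leans only about 20 degrees, and it has slid about 6 mm up in the grip because the tip slipped out of the hole. The stamps are still in place. I'll straighten it flush against the rack's end face instead.

```bash
python3 -m creep '[[23,0,0,0,0],[23,0,40,0,0],[23,0,80,0,0],[23,0,110,0,0],[23,0,110,0,0]]'; python3 -m creep '[[-6,0,0,0,0],[-11,0,0,0,0],[-16,0,0,0,0],[-21,0,0,0,0],[-26,0,0,0,0]]'; python3 -m creep '[[-3,0,0,0,0],[-6,0,0,0,0],[-6,0,0,0,0]]'; python3 -c "
from h import *
togo([(.4245,-.2705,.076)],-74.6)"
```

```text
t: 18.0
ee_pos: [0.4287, -0.2982, 0.0726]
ee_rot: [-0.0, 0.798, -0.603, -0.005]
force: [0.3, -2.7, -0.7]
width: 0.163
grasp_force: 30.0
t: 18.5
ee_pos: [0.4272, -0.2794, 0.0802]
ee_rot: [0.001, 0.798, -0.603, 0.004]
force: [0.7, -9.5, 3.6]
width: 0.169
grasp_force: 30.0
t: 18.8
ee_pos: [0.4259, -0.273, 0.0803]
ee_rot: [0.001, 0.798, -0.603, 0.004]
force: [3.2, -7.4, 3.4]
width: 0.168
grasp_force: 30.0
t 18.8 tcp [ 0.4259 -0.273   0.0803] head -74.17 w 14.8 F [ 3.2 -7.4  3.4] g 30.0 j6 2.16
(0.4245, -0.2705, 0.076) -> -2.8 0.7 4.3 yaw 0.008
```

```bash
python3 -m creep '[[-2,0,0,0,0],[-3.5,0,0,0,0],[-3.5,0,0,0,0]]'; python3 -c "
from h import *
togo([(.4245,-.2705,.076)],-74.6)"; python3 -m creep '[[6,0,0,0,0],[8,0,-30,0,0],[8,0,-70,0,0],[8,0,-100,0,0],[8,0,-100,0,0]]'; cat > pin.py <<'E'
from h import *
def pinpts(fn):
    I,D=snap("side",fn);t=observe()["ee_pos"];u,v=[int(round(q)) for q in proj("side",t)]
    R=[]
    for vv in range(v-10,v+26):
        q=np.median([dep("side",D,uu,vv) for uu in(u-1,u)],axis=0)-t
        if abs(q[1])<.06: R.append(q*1000)
    R=np.array(R);H=R[R[:,2]>-2];S=R[R[:,2]<-18]
    for n,A in(("handle",H),("shank",S)):
        if len(A)>4: k=np.polyfit(A[:,2],A[:,:2],1);print(n,len(A),"z",A[:,2].min().round(),A[:,2].max().round(),"dx/dz,dy/dz",k[0].round(2),"mid",A.mean(0).round(1))
    im=I[:,:,::-1]
    for th in(0,10,20): print(th,[np.round(proj("side",t+[0,0,.008]+np.array([-.266*np.sin(np.radians(th)),.964*np.sin(np.radians(th)),-np.cos(np.radians(th))])*L),1).tolist() for L in(-.021,.03,.066,.072)])
    print("px",[(vv,im[vv,u-1].tolist()) for vv in list(range(v+3,v+9))+list(range(v+14,v+22))],u)
E
python3 -c "
from pin import *
togo([],-74.6);pinpts('side9')"
```

```text
t: 19.1
ee_pos: [0.4252, -0.27, 0.0803]
ee_rot: [0.001, 0.798, -0.603, 0.005]
force: [1.8, -8.0, 3.2]
width: 0.171
grasp_force: 30.0
t 19.1 tcp [ 0.4252 -0.27    0.0803] head -74.16 w 15.1 F [ 1.8 -8.   3.2] g 30.0 j6 2.16
(0.4245, -0.2705, 0.076) -> 0.3 0.8 4.3 yaw 0.008
t: 19.6
ee_pos: [0.4259, -0.2753, 0.1818]
ee_rot: [-0.0, 0.798, -0.603, 0.003]
force: [1.0, -1.7, 0.2]
width: 0.164
grasp_force: 30.0
t 19.6 tcp [ 0.4259 -0.2753  0.1818] head -74.2 w 14.4 F [ 1.  -1.7  0.2] g 30.0 j6 2.15
handle 12 z 0.0 37.0 dx/dz,dy/dz [ 0.07 -0.01] mid [ 1.5  3.1 18.3]
0 [[322.4, 129.0], [321.4, 143.7], [320.7, 153.7], [320.5, 155.3]]
10 [[322.4, 128.5], [321.4, 144.5], [320.8, 155.4], [320.7, 157.1]]
20 [[322.3, 128.2], [321.5, 144.9], [320.9, 156.5], [320.9, 158.4]]
px [(140, [43, 82, 108]), (141, [35, 97, 125]), (142, [82, 86, 98]), (143, [82, 82, 79]), (144, [92, 85, 89]), (145, [83, 86, 81]), (151, [103, 109, 115]), (152, [45, 53, 48]), (153, [27, 33, 11]), (154, [31, 36, 26]), (155, [25, 32, 7]), (156, [22, 34, 0]), (157, [69, 87, 31]), (158, [68, 91, 24])] 322
```

```bash
python3 -m creep '[[-15,0,0,0,0],[-29.2,0,0,0,0],[-29.2,0,40,0,0],[-29.2,0,72,0,0],[-29.2,0,76,0,0]]'; python3 -m creep '[[0,0,2,0,0],[0,0,5,0,0],[0,0,8,0,0],[0,0,11,0,0],[0,0,14,0,0]]'; python3 -c "
from h import *
togo([(.4181,-.2472,.065)],-74.6)"
```

```text
t: 20.15
ee_pos: [0.4141, -0.2432, 0.0986]
ee_rot: [-0.001, 0.798, -0.603, -0.004]
force: [-2.3, 3.6, 21.3]
width: 0.164
grasp_force: 30.0
t: 20.65
ee_pos: [0.4164, -0.2484, 0.0904]
ee_rot: [0.002, 0.798, -0.602, 0.002]
force: [-11.8, -7.2, 42.4]
width: 0.165
grasp_force: 30.0
t 20.65 tcp [ 0.4164 -0.2484  0.0904] head -74.05 w 14.5 F [-11.8  -7.2  42.4] g 30.0 j6 2.19
(0.4181, -0.2472, 0.065) -> -0.6 -2.0 25.4 yaw 0.01
```

```bash
python3 -m creep '[[0,0,-14,0,0],[0,0,-20,0,0],[0,0,-20,0,0]]'; python3 -c "
from h import *
togo([(.4181,-.2472,.1)],-74.6)
from pin import *
pinpts('side10')"
```

```text
t: 20.95
ee_pos: [0.4161, -0.2456, 0.1076]
ee_rot: [-0.0, 0.798, -0.603, -0.0]
force: [-0.2, -0.3, -1.6]
width: 0.168
grasp_force: 30.0
t 20.95 tcp [ 0.4161 -0.2456  0.1076] head -74.19 w 14.8 F [-0.2 -0.3 -1.6] g 30.0 j6 2.19
(0.4181, -0.2472, 0.1) -> 2.1 -1.5 7.6 yaw 0.007
handle 12 z -1.0 36.0 dx/dz,dy/dz [ 0.09 -0.11] mid [ 1.6  4.1 18.1]
shank 8 z -61.0 -20.0 dx/dz,dy/dz [-0.18  1.  ] mid [ -3.7  12.8 -29.9]
0 [[321.5, 154.9], [320.5, 168.7], [319.8, 178.1], [319.7, 179.6]]
10 [[321.5, 154.4], [320.6, 169.6], [319.9, 179.9], [319.8, 181.6]]
20 [[321.4, 154.0], [320.6, 170.1], [320.1, 181.2], [320.0, 183.1]]
px [(166, [121, 115, 119]), (167, [117, 109, 114]), (168, [119, 119, 126]), (169, [118, 117, 126]), (170, [126, 123, 131]), (171, [150, 148, 153]), (177, [57, 64, 70]), (178, [217, 215, 217]), (179, [226, 222, 223]), (180, [188, 185, 187]), (181, [99, 95, 98]), (182, [93, 88, 92]), (183, [89, 82, 83]), (184, [63, 66, 69])] 321
```

```bash
python3 -m creep '[[2,-1.5,0,0,0],[2,-1.5,4,0,0],[2,-1.5,8,0,0],[2,-1.5,12,0,0],[2,-1.5,14,0,0]]'; python3 -c "
from h import *
togo([(.4189,-.2499,.1)],-74.6)"
```

```text
t: 21.5
ee_pos: [0.418, -0.2477, 0.0925]
ee_rot: [-0.0, 0.798, -0.603, -0.001]
force: [-0.3, -0.2, 0.4]
width: 0.169
grasp_force: 30.0
t 21.5 tcp [ 0.418  -0.2477  0.0925] head -74.21 w 14.8 F [-0.3 -0.2  0.4] g 30.0 j6 2.19
(0.4189, -0.2499, 0.1) -> 2.4 -0.3 -7.5 yaw 0.007
```

No contact force at this height. I'll continue down slowly.

```bash
python3 -m creep '[[0,0,2,0,0],[0,0,4,0,0],[0,0,6,0,0],[0,0,6,0,0]]'; python3 -c "
from h import *
togo([(.4189,-.2499,.1)],-74.6)"
```

```text
t: 21.9
ee_pos: [0.419, -0.2498, 0.0894]
ee_rot: [0.001, 0.798, -0.603, 0.002]
force: [-5.0, -1.2, 22.6]
width: 0.171
grasp_force: 30.0
t 21.9 tcp [ 0.419  -0.2498  0.0894] head -74.15 w 15.0 F [-5.  -1.2 22.6] g 30.0 j6 2.19
(0.4189, -0.2499, 0.1) -> 0.1 0.2 -10.6 yaw 0.008
```

```bash
python3 -m creep '[[0,0,-6,0,0],[0,0,-12,0,0],[0,0,-12,0,0]]' | head -2; python3 - <<'E'
from m import *
f=lambda cx,cy:(cx/3.8+155-.37,cy/3.8+175-.37)
g=lambda cx,cy:(cx/4.4+230-.39,cy/4.4+155-.39)
C=np.array([.4045,-.1978]);r=np.array([.266,-.964]);l=np.array([-.964,-.266])
def show(n,p): print(n,p.round(4),"row",round(1000*(p[:2]-C)@r,1),"lat",round(1000*(p[:2]-C)@l,1))
for n,q,z in(("s1",(614,219),.096),("s2",(652,209),.096),("s3",(688,200),.096),("pin",(731,184),.099)): show("top "+n,plane("top",*f(*q),z))
for n,q,z in(("s3",(397,77),.096),("s2",(398,105),.096),("s1",(400,140),.096),("pin",(397,46),.099)): show("side "+n,plane("side",*g(*q),z))
# dots: sub-pixel handle mask (brown) in top0 and side0
for cam,b in(("top",(335,355,213,232)),("side",(310,330,160,180))):
    I=cv2.imread(f"pics/{cam}0.png")[b[2]:b[3],b[0]:b[1]];H=cv2.cvtColor(I,cv2.COLOR_BGR2HSV)
    m=((H[...,0]<14)|(H[...,0]>170))&(H[...,1]>80)&(H[...,2]<150)&(H[...,2]>35)
    v,u=np.nonzero(m);print(cam,"brown",len(u),u.min()+b[0],u.max()+b[0],v.min()+b[2],v.max()+b[2],u.mean()+b[0],v.mean()+b[2])
D=np.load("pics/side0.npy");u,v,P=cloud("side",D);I=cv2.imread("pics/side0.png");H=cv2.cvtColor(I,cv2.COLOR_BGR2HSV)[v,u]
m=(u>305)&(u<335)&(v>165)&(v<220)&(H[:,0]>12)&(H[:,0]<35)&(H[:,1]>70)&(abs(P[:,2]-.046)<.006)
print(cv2.minAreaRect((P[m][:,:2]*1000).astype(np.float32)))
E
```

```text
t: 22.2
ee_pos: [0.4188, -0.2482, 0.0999]
top s1 [ 0.3903 -0.1449  0.096 ] row -54.8 lat -0.4
top s2 [ 0.3985 -0.1785  0.096 ] row -20.2 lat 0.7
top s3 [ 0.4059 -0.2106  0.096 ] row 12.7 lat 2.1
top pin [ 0.419  -0.2486  0.099 ] row 52.8 lat -0.5
side s3 [ 0.4103 -0.2112  0.096 ] row 14.5 lat -2.0
side s2 [ 0.4016 -0.179   0.096 ] row -18.9 lat -2.2
side s1 [ 0.3908 -0.1408  0.096 ] row -58.6 lat -2.0
side pin [ 0.4188 -0.2445  0.099 ] row 48.8 lat -1.3
top brown 11 346 349 222 225 347.1818181818182 223.45454545454547
side brown 29 317 321 164 176 318.6896551724138 168.41379310344828
((405.947509765625, -194.59576416015625), (50.206451416015625, 152.2823486328125), 15.538429260253906)
```

```bash
python3 -m creep '[[-2.5,0,0,0,0],[-2.5,0,7,0,0],[-2.5,0,10,0,0],[-2.5,0,12,0,0],[-2.5,0,12,0,0]]'; python3 -c "
from h import *
togo([(.4189,-.2499,.1)],-74.6)"
```

```text
t: 22.7
ee_pos: [0.4186, -0.2472, 0.0886]
ee_rot: [0.001, 0.798, -0.603, 0.001]
force: [-3.8, -1.5, 20.6]
width: 0.171
grasp_force: 30.0
t 22.7 tcp [ 0.4186 -0.2472  0.0886] head -74.15 w 15.0 F [-3.8 -1.5 20.6] g 30.0 j6 2.19
(0.4189, -0.2499, 0.1) -> 2.7 0.4 -11.4 yaw 0.008
```

```bash
python3 -m creep '[[0,0,-1.6,0,0],[-1.5,0,-1.6,0,0],[-3,0,-1.6,0,0],[-3,0,-1.6,0,0]]'; python3 -m creep '[[0,0.7,0,0,0],[0,1.5,0,0,0],[0,1.5,0,0,0]]';python3 -m creep '[[1.5,0,0,0,0],[3,0,0,0,0],[3,0,0,0,0]]'; python3 -m creep '[[1.5,0,0,0,0],[3,0,0,0,0],[3,0,0,0,0]]'; python3 -c "
from h import *
togo([(.4189,-.2499,.1)],-74.6)"
```

```text
t: 23.1
ee_pos: [0.4183, -0.2439, 0.0893]
ee_rot: [0.0, 0.798, -0.603, 0.002]
force: [1.9, -2.3, 7.1]
width: 0.17
grasp_force: 30.0
t: 23.4
ee_pos: [0.4172, -0.244, 0.0893]
ee_rot: [-0.0, 0.797, -0.603, 0.002]
force: [2.3, -0.2, 7.3]
width: 0.17
grasp_force: 30.0
t: 23.7
ee_pos: [0.4169, -0.2454, 0.089]
ee_rot: [-0.001, 0.797, -0.604, 0.0]
force: [1.0, 1.9, 9.9]
width: 0.164
grasp_force: 30.0
t: 24.0
ee_pos: [0.4168, -0.2472, 0.0888]
ee_rot: [-0.001, 0.797, -0.604, -0.001]
force: [-0.4, 4.7, 12.1]
width: 0.167
grasp_force: 30.0
t 24.0 tcp [ 0.4168 -0.2472  0.0888] head -74.26 w 14.7 F [-0.4  4.7 12.1] g 30.0 j6 2.19
(0.4189, -0.2499, 0.1) -> 3.2 -1.3 -11.2 yaw 0.006
```

The tip isn't finding the hole. I'll lift, swing the arm clear and turn the pin side-on to the side camera, then measure its lean and the hole's place directly.

```bash
python3 -m creep '[[0,0,-40,0,0],[0,0,-80,0,0],[0,0,-120,0,0],[0,0,-155,0,0],[-40,0,-155,-0.14,0]]'>/dev/null; python3 -m creep '[[-45,0,0,-0.14,0],[-90,0,0,-0.28,0],[-135,0,0,-0.42,0],[-180,0,0,-0.57,0],[-225,0,0,-0.71,0]]' >/dev/null; python3 -m creep '[[-20,33,0,-0.14,0],[-40,66,0,-0.28,0],[-60,99,0,-0.42,0],[-60,99,0,-0.57,0],[-60,99,0,-0.72,0]]' >/dev/null; python3 -m creep '[[0,0,0,0,0],[0,0,0,0,0]]'; python3 - <<'E'
from m import *
togo([],15.4)
I,D=snap("side","side11");T,DT=snap("top","top11");t=observe()["ee_pos"]
u,v=proj("side",t);print("tcp px",u,v)
im=I[:,:,::-1];H=cv2.cvtColor(im,cv2.COLOR_BGR2HSV)
print("pred tip upright",proj("side",t+[0,0,.008-.055]))
u,v=int(u),int(v)
# depth-masked object near tool: row-wise extents below fingertips
V=np.array(camera_info("side")["view"]);zc=(V[:3,:3]@t+V[:3,3])[2]
for vv in range(v-14,v+40,1):
    d=D[vv,u-40:u+40];m=(d>0)&(abs(d-zc)<.05);x=np.nonzero(m)[0]
    if len(x):
        runs=np.split(x,np.nonzero(np.diff(x)>1)[0]+1);print(vv,[(int(r[0])+u-40,int(r[-1])+u-40) for r in runs])
E
```

```text
t: 25.7
ee_pos: [0.2184, -0.0678, 0.2436]
ee_rot: [-0.0, 0.995, 0.098, -0.0]
force: [-0.8, -0.3, -0.4]
width: 0.169
grasp_force: 30.0
t 25.7 tcp [ 0.2184 -0.0678  0.2436] head 11.25 w 14.8 F [-0.8 -0.3 -0.4] g 30.0 j6 0.77
tcp px 385.88709853793813 168.1945801400742
pred tip upright (np.float64(382.7506480435816), np.float64(183.7776147127068))
162 [(381, 393)]
163 [(381, 392)]
164 [(381, 392)]
165 [(380, 392)]
166 [(380, 392)]
167 [(380, 389), (391, 391)]
168 [(380, 391)]
169 [(380, 391)]
170 [(381, 391)]
171 [(381, 391)]
172 [(381, 390)]
173 [(381, 390)]
174 [(381, 390)]
175 [(382, 390)]
176 [(385, 387)]
177 [(385, 387)]
178 [(385, 387)]
179 [(386, 387)]
180 [(386, 387)]
181 [(386, 387)]
182 [(386, 387)]
183 [(386, 387)]
```

```bash
python3 - <<'E'
from m import *
t=np.array([.2184,-.0678,.2436]);h=np.radians(11.25);X=np.array([np.cos(h),np.sin(h),0]);Yt=np.array([X[1],-X[0],0])
from scipy.optimize import least_squares
def res(p): return np.array(proj("side",t+[0,0,.008]+p[0]*X+np.array([0,0,-p[1]])))-[386.6,183.7]
s=least_squares(res,[0,.055],x_scale=.01).x;print("tip along tool x, below grasp (mm)",s*1000)
def res(p): return np.array(proj("side",t+[0,0,.008]+p[0]*X+np.array([0,0,-p[1]])))-[386.0,176.5]
s=least_squares(res,[0,.03],x_scale=.01).x;print("shank at v176.5",s*1000)
# hole in top view: rectified patch, 1 px = 1 mm, rows lat -30..30, cols row -85..85
T=cv2.imread("pics/top11.png");C=np.array([.4045,-.1978]);r=np.array([.266,-.964]);l=np.array([-.964,-.266])
W=np.zeros((61,171,2),np.float32)
for i in range(61):
    for j in range(171):
        q=C+r*(j-85)/1000+l*(i-30)/1000;W[i,j]=proj("top",(q[0],q[1],.046))
P=cv2.remap(T,W,None,cv2.INTER_LINEAR);G=cv2.cvtColor(P,cv2.COLOR_BGR2HSV)[...,2]
print("val map rows lat -28..28 step4; cols row 24..84 step 4")
for i in range(2,60,3): print(i-30,G[i,85+24:85+85:3])
E
```

```text
tip along tool x, below grasp (mm) [-9.08753549 53.69532616]
shank at v176.5 [-3.99485029 32.12092778]Traceback (most recent call last):
  File "<stdin>", line 13, in <module>
  File "h.py", line 13, in proj
    c=camera_info(cam);K=np.array(c["K"]);V=np.array(c["view"])
ValueError: time passes only in moves, steps and waits
```

```bash
sed -i 's/^from station import.*/&\nimport functools\ncamera_info=functools.lru_cache(None)(camera_info)/' h.py; python3 - <<'E'
from m import *
T=cv2.imread("pics/top11.png");C=np.array([.4045,-.1978]);r=np.array([.266,-.964]);l=np.array([-.964,-.266])
W=np.zeros((61,171,2),np.float32)
for i in range(61):
    for j in range(171):
        q=C+r*(j-85)/1000+l*(i-30)/1000;W[i,j]=proj("top",(q[0],q[1],.046))
P=cv2.remap(T,W,None,cv2.INTER_LINEAR);G=cv2.cvtColor(P,cv2.COLOR_BGR2HSV)[...,2]
print("cols",list(range(24,85,3)))
for i in range(0,61,3): print(i-30,G[i,85+24:85+85:3])
E
```

```text
cols [24, 27, 30, 33, 36, 39, 42, 45, 48, 51, 54, 57, 60, 63, 66, 69, 72, 75, 78, 81, 84]
-30 [191 189 186 183 181 182 182 183 186 186 186 183 185 182 182 182 185 188
 187 186 182]
-27 [193 194 192 188 187 193 188 191 195 197 195 194 194 195 193 190 186 193
 187 187 185]
-24 [213 210 209 214 214 210 208 218 218 212 214 218 217 213 212 213 215 206
 185 186 182]
-21 [222 222 224 224 224 222 223 224 224 222 224 225 224 223 223 224 225 208
 188 186 183]
-18 [225 225 224 224 225 225 224 224 225 225 225 225 225 224 224 225 226 207
 189 182 184]
-15 [225 224 224 224 224 223 224 224 224 224 224 224 225 224 224 225 222 206
 185 184 184]
-12 [225 226 225 225 224 224 224 224 225 226 226 226 225 225 224 225 224 210
 184 186 184]
-9 [209 197 207 223 225 224 224 225 226 227 207 218 227 225 224 224 226 206
 188 184 180]
-6 [212 191 192 208 223 224 224 227 219 190 153 177 216 226 225 225 226 205
 187 179 178]
-3 [180 188 209 215 221 224 224 226 204 134  85 118 185 223 226 225 223 207
 180 182 181]
0 [123 155 179 217 223 224 224 223 200 105  56  83 156 229 224 225 225 206
 173 180 181]
3 [107 162 207
[... 182 characters left out ...]
 224 223 223 224 225 219 217 222 228 225 224 225 224 211
 181 180 184]
12 [193 227 224 224 225 224 224 224 225 225 226 225 225 224 223 224 225 211
 188 183 187]
15 [206 227 225 225 224 225 225 225 225 225 225 224 225 225 224 225 225 214
 203 197 195]
18 [229 228 227 226 226 225 224 225 226 226 226 226 227 226 225 226 225 215
 206 202 202]
21 [223 231 230 220 222 230 229 228 219 229 230 221 215 229 229 220 221 219
 203 204 205]
24 [180 184 185 182 181 183 192 194 174 188 190 174 171 183 190 183 211 209
 201 206 205]
27 [125 127 124 121 124 133 135 126 126 142 132 108 120 157 165 154 208 205
 203 207 208]
30 [115 105 100 103 109 109 104 110 118 119 110 108 116 153 182 193 211 209
 205 205 206]
```

The hole shows clearly at row +54.5 mm, lateral 0. The tip sits 9 mm to the −x side of the tool, leaning 13 degrees, so I was 9 mm off. I'm going back with that correction.

```bash
python3 -m creep '[[30,40,0,0.14,0],[60,80,0,0.28,0],[90,120,10,0.42,0],[120,165,20,0.57,0],[150,205,30,0.71,0]]'>/dev/null; python3 -m creep '[[0,0,0,0.14,0],[0,0,0,0.28,0],[0,0,0,0.42,0],[0,0,0,0.57,0],[0,0,0,0.71,0]]'>/dev/null; python3 -m creep '[[0,0,0,0.08,0],[0,0,0,0.08,0]]' >/dev/null; python3 -c "
from h import *
togo([(.4217,-.259,.15),(.4217,-.259,.095)],-74.6)"
```

```text
t 27.0 tcp [ 0.4017 -0.2341  0.2148] head -74.55 w 14.7 F [ 0.7  0.2 -0.3] g 30.0 j6 2.2
(0.4217, -0.259, 0.15) -> 29.3 -12.7 64.8 yaw 0.001
(0.4217, -0.259, 0.095) -> 29.3 -12.7 119.8 yaw 0.001
```

```bash
python3 -m creep '[[29.3,-12.7,20,0,0],[29.3,-12.7,60,0,0],[29.3,-12.7,95,0,0],[29.3,-12.7,110,0,0],[29.3,-12.7,110,0,0]]'>/dev/null; python3 -c "
from h import *
togo([(.4217,-.259,.095)],-74.6)"
```

```text
t 27.5 tcp [ 0.42   -0.2578  0.1028] head -74.38 w 14.8 F [ 0.3 -0.2 -0.4] g 30.0 j6 2.18
(0.4217, -0.259, 0.095) -> 1.6 -1.3 7.8 yaw 0.004
```

```bash
python3 -m creep '[[1.6,-1.3,0,0,0],[1.6,-1.3,6,0,0],[1.6,-1.3,12,0,0],[1.6,-1.3,17,0,0],[1.6,-1.3,17,0,0]]'>/dev/null; python3 -c "
from h import *
togo([(.4217,-.259,.095)],-74.6)"
```

```text
t 28.0 tcp [ 0.4228 -0.2602  0.0879] head -74.46 w 14.5 F [ 0.1 -0.4 -0.6] g 30.0 j6 2.18
(0.4217, -0.259, 0.095) -> -1.5 0.7 -7.1 yaw 0.002
```

```bash
python3 -m creep '[[0,0,4,0,0],[0,0,9,0,0],[0,0,9,0,0]]' | grep -E "ee_pos|force:"; python3 -m creep '[[-3,0,1,0,0],[-6,0,2,0,0],[-8,0,3,0,0],[-9,0,4,0,0],[-9,0,4,0,0]]'; python3 -c "
from h import *
togo([(.4193,-.2502,.06)],-74.6)"
```

```text
ee_pos: [0.4221, -0.2592, 0.0784]
force: [-0.1, 3.6, -2.2]
grasp_force: 30.0
t: 28.8
ee_pos: [0.4224, -0.2541, 0.076]
ee_rot: [0.001, 0.796, -0.605, 0.003]
force: [0.7, -4.7, -1.7]
width: 0.168
grasp_force: 30.0
t 28.8 tcp [ 0.4224 -0.2541  0.076 ] head -74.42 w 14.8 F [ 0.7 -4.7 -1.7] g 30.0 j6 2.19
(0.4193, -0.2502, 0.06) -> -4.5 1.9 16.0 yaw 0.003
```

```bash
python3 -m creep '[[-2,1,2,0,0],[-4,2,4,0,0],[-5,2,6,0,0],[-6,2,8,0,0],[-6,2,8,0,0]]'; python3 -m creep '[[0,0,3,0,0],[0,0,5,0,0],[0,0,5,0,0]]'; python3 -c "
from h import *
togo([(.4193,-.2502,.06)],-74.6)"
```

```text
t: 29.3
ee_pos: [0.4215, -0.252, 0.069]
ee_rot: [0.001, 0.796, -0.605, 0.006]
force: [2.6, -11.0, -1.3]
width: 0.166
grasp_force: 30.0
t: 29.6
ee_pos: [0.4212, -0.2516, 0.0638]
ee_rot: [0.001, 0.796, -0.605, 0.006]
force: [2.8, -10.3, -1.9]
width: 0.164
grasp_force: 30.0
t 29.6 tcp [ 0.4212 -0.2516  0.0638] head -74.41 w 14.4 F [  2.8 -10.3  -1.9] g 30.0 j6 2.19
(0.4193, -0.2502, 0.06) -> -1.9 1.5 3.8 yaw 0.003
```

```bash
python3 -m creep '[[1,0,2,0,0],[1,0,3,0,0],[1,0,3,0,0],[1,0,3,0,40],[1,0,3,0,40]]'; python3 -m creep '[[0,0,0,0,40],[0,0,0,0,40]]'; python3 - <<'E'
from pin import *
togo([(.4193,-.2502,.06)],-74.6)
snap("top","top12");I,D=snap("side","side12")
# collar brass rows near pin column
for z in(.046,.05,.058): print(z,proj("side",(.4193,-.2502,z)))
u,v=[int(q) for q in proj("side",(.4193,-.2502,.07))]
for vv in range(v-14,v+14): print(vv,I[vv,u-2:u+3].tolist(),(1000*dep("side",D,u,vv)).round())
E
```

```text
t: 30.1
ee_pos: [0.417, -0.2471, 0.0592]
ee_rot: [-0.0, 0.796, -0.605, -0.001]
force: [0.5, -0.4, 0.5]
width: 0.309
grasp_force: 0.0
t: 30.3
ee_pos: [0.417, -0.247, 0.0591]
ee_rot: [-0.0, 0.796, -0.605, -0.001]
force: [0.4, -0.2, 0.0]
width: 0.448
grasp_force: 0.0
t 30.3 tcp [ 0.417  -0.247   0.0591] head -74.45 w 39.3 F [ 0.4 -0.2  0. ] g 0.0 j6 2.19
(0.4193, -0.2502, 0.06) -> 3.7 -1.4 -0.9 yaw 0.003
0.046 (np.float64(319.09248181619046), np.float64(177.88001907309976))
0.05 (np.float64(319.1675596248443), np.float64(176.86300877283537))
0.058 (np.float64(319.3184931846885), np.float64(174.8167294307507))
157 [[88, 84, 88], [110, 108, 112], [103, 99, 104], [90, 87, 86], [100, 96, 103]] [ 417. -216.  146.]
158 [[48, 44, 50], [51, 48, 53], [70, 67, 71], [64, 59, 65], [57, 51, 58]] [ 417. -218.  141.]
159 [[33, 80, 62], [44, 84, 69], [43, 85, 66], [40, 91, 71], [30, 86, 64]] [ 455. -396.   22.]
160 [[45, 86, 68], [64, 91, 76], [17, 62, 45], [16, 62, 46], [17, 69, 59]] [ 452. -385.   25.]
161 [[34, 87, 68], [28, 65, 54], [26, 54, 46], [15, 62, 44], [20, 65, 49]] [ 452. -387.   19.]
162 
[... 1604 characters left out ...]
, 180, 187], [234, 231, 235], [219, 216, 216], [194, 186, 170]] [ 405. -181.   96.]
179 [[146, 132, 113], [200, 197, 201], [230, 226, 231], [224, 222, 225], [218, 216, 225]] [ 404. -174.   97.]
180 [[149, 130, 93], [142, 139, 141], [181, 180, 184], [188, 185, 190], [162, 159, 163]] [ 404. -176.   92.]
181 [[146, 123, 93], [84, 83, 91], [106, 103, 107], [99, 96, 102], [90, 86, 89]] [ 403. -172.   91.]
182 [[151, 130, 96], [90, 90, 100], [91, 85, 91], [94, 92, 97], [90, 87, 92]] [ 402. -168.   90.]
183 [[151, 131, 101], [84, 85, 97], [88, 88, 94], [84, 86, 91], [124, 107, 87]] [ 404. -178.   79.]
184 [[142, 123, 89], [68, 70, 73], [52, 53, 54], [67, 63, 62], [136, 119, 88]] [ 402. -173.   80.]
```

The pin's handle top is back at 98 mm, so it is seated. Next I'll lift off and find the cassette and tray.

```bash
python3 -m creep '[[0,0,-30,0,40],[0,0,-70,0,40],[0,0,-110,0,40],[0,0,-145,0,40],[0,0,-145,0,40]]' | head -2; python3 - <<'E'
from m import *
for cam,fn in(("top","top12"),("side","side12")):
    D=np.load(f"pics/{fn}.npy");u,v,P=cloud(cam,D);q=P[:,:2]-O;x=q@XS*1000;y=q@YS*1000
    m=(x>-6)&(x<68)&(abs(y)<59)&(P[:,2]>.031)&(P[:,2]<.043)
    if cam=="side": m&=(x>10)
    print(cam,m.sum())
    if m.sum()>10:
        w=np.c_[x,y][m].astype(np.float32);r=cv2.minAreaRect(w);print("safe frame",r,"mean",w.mean(0),"med",np.median(w,0),"z",np.median(P[m,2]))
        c=O+XS*r[0][0]/1000+YS*r[0][1]/1000;print("world",c)
D=np.load("pics/top12.npy");u,v,P=cloud("top",D);I=cv2.imread("pics/top12.png");H=cv2.cvtColor(I,cv2.COLOR_BGR2HSV)[v,u]
m=(P[:,0]>.38)&(P[:,0]<.53)&(P[:,1]>.22)&(P[:,1]<.40)&(P[:,2]>.001)&(P[:,2]<.013)&(H[:,1]<25)&(H[:,2]>150)
r=cv2.minAreaRect((P[m][:,:2]*1000).astype(np.float32));print("tray floor",m.sum(),r,P[m].mean(0))
E
```

```text
t: 30.9
ee_pos: [0.42, -0.2495, 0.2088]
top 0
side 111
safe frame ((42.244667053222656, 16.898765563964844), (51.16866683959961, 64.85963439941406), 0.005459127482026815) mean [40.13255   9.945996] med [39.235985 10.140638] z 0.03690654713417778
world [0.46476552 0.02022787]
tray floor 706 ((460.1510925292969, 306.70050048828125), (88.44731903076172, 124.8489761352539), 6.3353590965271) [0.45990003 0.30889859 0.00624758]
```

```bash
python3 - <<'E'
from m import *
I,D=snap("side","side13");T,DT=snap("top","top13")
for cam,D in(("side",D),("top",DT)):
    u,v,P=cloud(cam,D);q=P[:,:2]-O;x=q@XS*1000;y=q@YS*1000
    m=(x>-6)&(x<69)&(abs(y)<60)&(P[:,2]>.0315)&(P[:,2]<.042)
    M=np.zeros(D.shape,np.uint8);M[v[m],u[m]]=1
    n,L,S,c=cv2.connectedComponentsWithStats(M,connectivity=8);X=np.full(D.shape,np.nan);Y=X.copy();X[v,u]=x;Y[v,u]=y
    for k in range(1,n):
        if S[k,4]>12: 
            w=np.c_[X[L==k],Y[L==k]].astype(np.float32);print(cam,S[k],c[k],"rect",[np.round(a,1) for a in cv2.minAreaRect(w)],"mean",w.mean(0),"pct",np.percentile(w,[4,96],axis=0).round(1).tolist())
E
```

```text
side [275 227  15  12 105] [281.59047619 232.78095238] rect [array([39.4,  9.2]), array([47.7, 24.9]), np.float64(16.4)] mean [38.292976  9.665178] pct [[18.9, -4.4], [58.2, 22.5]]
top [259 210  16  15 110] [266.47272727 216.91818182] rect [array([36.3,  6.2]), array([57.5, 23.3]), np.float64(17.9)] mean [36.212605   6.3428893] pct [[10.2, -7.1], [62.2, 20.3]]
```

The cassette is at (37,7) mm in the safe frame, turned about 18 degrees. To keep the gripper's body off the open lid I'll grip at only 8 degrees, and the pads will square it up.

```bash
python3 -m creep '[[-42,-17,-20,-0.06,50],[-88,-35,-20,-0.13,50],[-134,-54,-20,-0.2,50],[-180,-73,-20,-0.27,50],[-225,-91,-20,-0.33,50]]'>/dev/null; python3 -m creep '[[-30,0,0,0,50],[-30,0,0,0,50],[-30,0,0,0,50]]'>/dev/null; python3 -c "
from h import *
togo([(.451,.0235,.2),(.451,.0235,.038)],-55.5)"
```

```text
t 31.8 tcp [0.4267 0.0187 0.2229] head -55.45 w 49.9 F [ 0.2 -0.4 -0. ] g 0.0 j6 2.42
(0.451, 0.0235, 0.2) -> 9.9 -22.7 22.9 yaw 0.001
(0.451, 0.0235, 0.038) -> 9.9 -22.7 184.9 yaw 0.001
```

```bash
python3 -m creep '[[9.9,-22.7,20,0,50],[9.9,-22.7,60,0,50],[9.9,-22.7,100,0,50],[9.9,-22.7,125,0,50],[9.9,-22.7,125,0,50]]'|grep force:; python3 -c "
from h import *
togo([(.451,.0235,.038)],-55.5)"
```

```text
force: [-0.5, -0.8, 0.9]
grasp_force: 0.0
t 32.3 tcp [0.4494 0.022  0.0959] head -55.67 w 50.2 F [-0.5 -0.8  0.9] g 0.0 j6 2.44
(0.451, 0.0235, 0.038) -> -0.4 -2.1 57.9 yaw -0.003
```

```bash
python3 -m creep '[[0,-2,20,0,50],[0,-2,40,0,50],[0,-2,52,0,50],[0,-2,57,0,50],[0,-2,57,0,50]]'|grep -E "ee_pos|force:"; python3 -m creep '[[0,0,0,0,0],[0,0,0,0,0],[0,0,0,0,0],[0,0,0,0,0],[0,0,0,0,0]]'; python3 -c "
from h import *
togo([(.451,.0235,.038)],-55.5)"
```

```text
ee_pos: [0.4544, 0.0235, 0.0425]
force: [-0.6, 0.4, -0.2]
grasp_force: 0.0
t: 33.3
ee_pos: [0.4541, 0.0241, 0.0428]
ee_rot: [-0.0, 0.885, -0.466, 0.0]
force: [-1.5, -0.5, 6.3]
width: 0.275
grasp_force: 28.4
t 33.3 tcp [0.4541 0.0241 0.0428] head -55.55 w 24.1 F [-1.5 -0.5  6.3] g 28.4 j6 2.44
(0.451, 0.0235, 0.038) -> -1.2 2.9 4.8 yaw -0.001
```

The jaws are closed at 24 mm but only 5 mm down the sides, so I'll re-grip lower.

```bash
python3 -m creep '[[0,0,0,0,40],[0,0,0,0,40],[0,0,3,0,40],[0,0,6,0,40],[0,0,6,0,40]]'|grep -E "ee_pos|force:"; python3 -m creep '[[0,0,0,0,0],[0,0,0,0,0],[0,0,0,0,0],[0,0,0,0,0]]'|grep -E "ee_pos|force|width"; python3 -m creep '[[0,0,-20,0,0],[0,0,-50,0,0],[0,0,-90,0,0],[0,0,-130,0,0],[0,0,-150,0,0]]'; python3 -c "
from h import *
togo([(.46,.307,.15),(.46,.307,.03)],6.3)"
```

```text
ee_pos: [0.4534, 0.0242, 0.0358]
force: [0.4, 1.1, -0.0]
grasp_force: 0.0
ee_pos: [0.4538, 0.0241, 0.0363]
force: [-0.2, -0.1, -0.9]
width: 0.275
grasp_force: 29.9
t: 34.7
ee_pos: [0.4552, 0.024, 0.1895]
ee_rot: [-0.001, 0.885, -0.466, 0.002]
force: [0.3, -0.7, -1.5]
width: 0.271
grasp_force: 29.9
t 34.7 tcp [0.4552 0.024  0.1895] head -55.55 w 23.8 F [ 0.3 -0.7 -1.5] g 29.9 j6 2.44
(0.46, 0.307, 0.15) -> -230.6 -164.1 39.5 yaw -1.079
(0.46, 0.307, 0.03) -> -230.6 -164.1 159.5 yaw -1.079
```

```bash
python3 -m creep '[[-40,-28,0,-0.14,0],[-80,-57,0,-0.28,0],[-120,-85,0,-0.42,0],[-160,-113,0,-0.57,0],[-200,-142,0,-0.71,0]]'>/dev/null; python3 -m creep '[[0,0,0,-0.14,0],[0,0,0,-0.28,0],[0,0,0,-0.37,0],[0,0,0,-0.37,0],[0,0,0,-0.37,0]]'>/dev/null; python3 -c "
from h import *
togo([(.458,.307,.15),(.458,.307,.03)],6.3)"
```

```text
t 35.7 tcp [0.4576 0.2692 0.1862] head 6.18 w 23.8 F [ 0.5 -0.4 -0.9] g 29.9 j6 1.86
(0.458, 0.307, 0.15) -> 4.5 -37.5 36.2 yaw -0.002
(0.458, 0.307, 0.03) -> 4.5 -37.5 156.2 yaw -0.002
```

```bash
python3 -m creep '[[4.5,-20,20,0,0],[4.5,-37.5,50,0,0],[4.5,-37.5,90,0,0],[4.5,-37.5,125,0,0],[4.5,-37.5,140,0,0]]'>/dev/null; python3 -m creep '[[0,0,6,0,0],[0,0,12,0,0],[0,0,16,0,0],[0,0,16,0,0]]' |grep -E "ee_pos|force:"; python3 -c "
from h import *
togo([(.458,.307,.021)],6.3)"
```

```text
ee_pos: [0.4586, 0.3073, 0.0307]
force: [0.8, -0.3, -1.0]
grasp_force: 29.9
t 36.6 tcp [0.4586 0.3073 0.0307] head 6.29 w 23.7 F [ 0.8 -0.3 -1. ] g 29.9 j6 1.93
(0.458, 0.307, 0.021) -> -0.6 0.2 9.7 yaw -0.0
```

```bash
python3 -m creep '[[0,0,5,0,0],[0,0,8,0,0],[0,0,9.5,0,0],[0,0,9.5,0,0]]' |grep -E "ee_pos|force:"; python3 -m creep '[[0,0,0,0,45],[0,0,0,0,45],[0,0,0,0,45],[0,0,0,0,45]]' |grep -E "ee_pos|force:|width"; python3 -m creep '[[0,0,-30,0,45],[0,0,-75,0,45],[0,0,-120,0,45],[0,0,-160,0,45],[0,0,-200,0,45]]'|grep -E "ee_pos|force:|width"; python3 -m creep '[[-40,0,0,0,45],[-80,30,0,0,45],[-110,60,0,0,45],[-110,90,0,0,45],[-110,120,0,0,45]]'|grep -E "ee_pos|force:|width"
```

```text
ee_pos: [0.4581, 0.3072, 0.0213]
force: [-0.4, -0.9, 3.3]
grasp_force: 29.9
ee_pos: [0.4581, 0.3072, 0.0208]
force: [0.8, 0.8, -0.3]
width: 0.508
grasp_force: 0.0
ee_pos: [0.4579, 0.307, 0.2227]
force: [0.7, -0.1, -0.3]
width: 0.511
grasp_force: 0.0
ee_pos: [0.3607, 0.1748, 0.2209]
force: [0.3, 0.4, 0.3]
width: 0.511
grasp_force: 0.0
```

```bash
python3 - <<'E'
from m import *
togo([],0)
I,D=snap("side","sideF");T,DT=snap("top","topF")
c=np.array([.460,.307]);a=np.radians(6.3);ax=np.array([np.cos(a),np.sin(a)]);ay=np.array([-ax[1],ax[0]])
for cam,d,im in(("top",DT,T),("side",D,I)):
    u,v,P=cloud(cam,d);q=P[:,:2]-c;m=(abs(q@ax)<.040)&(abs(q@ay)<.060)&(P[:,2]>.0155)&(P[:,2]<.04)
    if m.sum()>10:
        w=np.c_[q@ax,q@ay][m]*1000;z=P[m,2];A=np.c_[w,np.ones(len(w))];k=np.linalg.lstsq(A,z*1000,rcond=None)[0]
        print(cam,m.sum(),"rect",[np.round(t,1) for t in cv2.minAreaRect(w.astype(np.float32))],"z med",np.median(z),"tilt",k[:2].round(3),"mean rgb",im[v[m],u[m]].mean(0).round())
prof("side",0,30,fn="sideF2")
# pin handle top in side view
m=None;u,v,P=cloud("side",D);n=np.hypot(P[:,0]-.4193,P[:,1]+.2502)<.012;print("pin z max",np.percentile(P[n,2],[50,95]) if n.sum() else None,n.sum())
for k,rr in(("s3",18),("s2",-18),("s1",-54)):
    p=np.array([.4045,-.1978])+np.array([.266,-.964])*rr/1000;n=(np.hypot(P[:,0]-p[0],P[:,1]-p[1])<.012)&(P[:,2]>.085);print(k,n.sum(),P[n].mean(0).round(3) if n.sum() else "")
E
```

```text
t 38.4 tcp [0.3607 0.1748 0.2209] head 6.41 w 44.8 F [0.3 0.4 0.3] g 0.0 j6 1.74
side 335 rect [array([-0.4, -0.5]), array([ 78.6, 119.9]), np.float64(1.0)] z med 0.0213654486826403 tilt [0.004 0.027] mean rgb [144. 142. 146.]
-40 106 [52. 57. 61.]
-30 68 [58. 61. 64.]
-20 23 [57. 61. 63.]
-10 73 [47. 56. 61.]
30 11 [22. 23. 26.]
40 47 [19. 22. 25.]
50 48 [19. 22. 24.]
60 50 [20. 22. 24.]
70 126 [20. 31. 75.]
80 40 [70. 86. 99.]
90 105 [ 98. 112. 158.]
100 189 [121. 137. 154.]
110 107 [151. 160. 166.]
120 1 [164. 164. 164.]
pin z max None 0
s3 0 
s2 0 
s1 1 [ 0.384 -0.143  0.094]
```

```bash
python3 - <<'E'
from m import *
c=np.array([.460,.307]);a=np.radians(6.3);ax=np.array([np.cos(a),np.sin(a)]);ay=np.array([-ax[1],ax[0]])
u,v,P=cloud("side",np.load("pics/sideF.npy"));q=P[:,:2]-c;m=(abs(q@ax)<.036)&(abs(q@ay)<.035)&(P[:,2]>.0165)&(P[:,2]<.04)
w=np.c_[q@ax,q@ay][m]*1000;A=np.c_[w,np.ones(len(w))];k=np.linalg.lstsq(A,P[m,2]*1000,rcond=None)[0]
print(m.sum(),[np.round(t,1) for t in cv2.minAreaRect(w.astype(np.float32))],"z",np.percentile(P[m,2],[10,50,90]),"tilt",k[:2].round(3))
for f in("side0","side13"):
    u,v,P=cloud("side",np.load(f"pics/{f}.npy"))
    for n,rr in(("pin",54.5),("s3",18),("s2",-18),("s1",-54)):
        p=np.array([.4045,-.1978])+np.array([.266,-.964])*rr/1000;s=(np.hypot(P[:,0]-p[0],P[:,1]-p[1])<.014)&(P[:,2]>.08)&(P[:,2]<.12);print(f,n,s.sum(),P[s].mean(0).round(3) if s.sum() else "",P[s,2].max().round(3) if s.sum() else "")
E
```

```text
273 [array([0.8, 2. ]), array([59.3, 25.6]), np.float64(0.8)] z [0.01871478 0.02165538 0.02367544] tilt [ 0.001 -0.078]
side0 pin 28 [ 0.419 -0.244  0.092] 0.1
side0 s3 14 [ 0.41  -0.208  0.091] 0.098
side0 s2 27 [ 0.401 -0.175  0.091] 0.097
side0 s1 24 [ 0.391 -0.14   0.093] 0.098
side13 pin 29 [ 0.419 -0.243  0.092] 0.099
side13 s3 14 [ 0.41 -0.21  0.09] 0.099
side13 s2 27 [ 0.401 -0.175  0.091] 0.097
side13 s1 26 [ 0.391 -0.141  0.092] 0.097
```

The pin and stamps read as they did at the start, the cassette lies at the tray's middle with its top at 22 mm, and the lid is open. I'm handing in.

```bash
python3 -c "
from h import *
print(job_done())"
```

```text
the job is handed in; nothing more can be done
None
```

The job is handed in at about 39 s, and the judge's result was not shown: by the last depth readings the lid is open at about 1.9 rad, the pin is seated in the rack with the stamps in place, and the cassette lies in the middle of the tray; I did not re-measure the bottles, spools, wax and clamp.

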